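# Tip the frame bolts out of the pail into the parts tray

## Task

Pick up the little galvanised pail of frame bolts by its bail, keeping it upright, and bring it to the red parts tray; then regrasp it by its bottom rim and tip it mouth-down over the tray, so that all four bolts slide out into the tray. Set the empty pail down on the bench, clear of the tray (upright, upside down or on its side), without dropping it, and leave everything else on the bench where it is.

Things in the scene. Friction and masses are not known exactly. Their poses are not given: they have to be found in the camera images.
- pail: Small galvanised pail standing upright; origin at the centre of its underside, z along its axis to the open mouth, y through the two bail ears. Height 120. Outside, the lowest 24 are straight, 60 across (foot band: the bottom rim, gripped across once the pail is on its side); then it flares to 105 at the mouth, 118 over the ears' rivets. Wall 3, floor 4 thick.
- pail_mid (a point): Centre of the pail, on its axis half-way up (60 above its underside); axes as the pail's. Empty it weighs about 0.27 kg with its bail, full about 0.51 kg. Let down by its bail with its foot half over an edge, such as the rim of the tray, it tips over that edge as the bail is lowered onwards; on the flat bench it slides as easily as it tips.
- pail_mouth (a point): Centre of the pail's mouth, 120 above its underside; axes as the pail's. Laid on its side on the bench, the pail rests on its mouth's edge and its foot, its axis rising 0.18 rad towards the mouth; it does not roll off and the bolts stay in.
- bail_grip (a point): Centre of the round wooden grip at the crown of the wire bail: 14 thick, 52 long, along y; its z axis points from the hinge line to the grip. The bail hinges on the ears, 110 above the underside, the grip 64 from that line: 174 above the underside with the bail upright. Wire 4 thick, at most 60 either side of the middle.
- bail (a joint): Bail angle about the pail's y axis, rad: 0 = upright along the pail's axis, positive = leaning to the pail's +x side; it swings 2.3 either way. The ears are a little stiff (0.02 N m), so that the bail stays where it is left but the lifted pail still hangs upright below it.
- tray: Red steel parts tray, fixed to the bench, empty at the start: 200 (its x) x 250 (its y) x 35 high outside, walls and floor 4 thick, open on top, black rubber mat inside. Origin at the centre of its underside.
- bolt0_mid (a point): Hex-headed frame bolt 1 of 4, 80 long (head 17 across flats and 7 high, shank 10 thick), 60 g; the point half-way along it, z from head to tip. The bolts stand on their heads in the pail at the start.
- bolt1_mid (a point): Hex-headed frame bolt 2 of 4, 80 long (head 17 across flats and 7 high, shank 10 thick), 60 g; the point half-way along it, z from head to tip. The bolts stand on their heads in the pail at the start.
- bolt2_mid (a point): Hex-headed frame bolt 3 of 4, 80 long (head 17 across flats and 7 high, shank 10 thick), 60 g; the point half-way along it, z from head to tip. The bolts stand on their heads in the pail at the start.
- bolt3_mid (a point): Hex-headed frame bolt 4 of 4, 80 long (head 17 across flats and 7 high, shank 10 thick), 60 g; the point half-way along it, z from head to tip. The bolts stand on their heads in the pail at the start.
- spray_bottle: White spray bottle with blue band and head, 77 across, 227 tall, standing towards the far side of the bench; leave alone. Origin under its centre.
- tape_measure: Yellow tape measure, 70 x 36 x 66 tall, on the robot's side of the bench; leave alone. Origin under its centre.
- screw_box: Cardboard screw box with a green band, 75 x 110 x 55 tall; leave alone. Origin under its centre.
- hammer: Hammer lying flat, about 280 long; leave alone. Origin under its middle.
- oak_offcut: Oak board offcut lying flat, 95 x 160 x 34; leave alone. Origin under its centre.
- filler_tin: Tin with a yellow band, 84 across, 105 tall; leave alone. Origin under its centre.
- shelf_bracket: Black steel angle bracket, foot 90 x 30 lying flat, one upright flange 64 tall at its +x end; leave alone. Origin under its foot's centre.
Things that resemble listed ones, but are neither listed nor needed, are in the scene too. What is shaped like the pail but orange or pink is not meant.

How it is judged (in metres and radians):
On the way, in this order (a step that is already met when the one before it is completed fails the run):
1. the pail hangs upright from its bail in the fingers, at least 25 mm off the bench (contact force between the fingers and bail above 0.5 N and height (world z) of pail above 0.025 m and angle between pail's own z axis and vertical below 0.45 rad), for 0.2 s.
2. held by its bottom rim (grasp point within 45 mm of the underside), the pail is tipped with its mouth at least 20 degrees below level and over the tray (contact force between the fingers and pail above 0.5 N and z of the grasp point in the frame of pail below 0.045 m and angle between pail's own z axis and vertical above 1.92 rad and x of pail_mouth in the frame of tray between -0.1 and 0.1 m and y of pail_mouth in the frame of tray between -0.125 and 0.125 m), for 0.2 s.
At the end, for the whole second after the job is handed in: All four bolts lie in the tray, middles inside its walls and under 55 mm up, at rest. The empty pail rests on the bench itself (centre 30 to 70 mm up), at rest, not touching the tray, its centre at least 125 mm (tray x) or 150 mm (tray y) from the tray's centre (x of bolt0_mid in the frame of tray between -0.096 and 0.096 m and y of bolt0_mid in the frame of tray between -0.121 and 0.121 m and z of bolt0_mid in the frame of tray between 0 and 0.055 m and x of bolt1_mid in the frame of tray between -0.096 and 0.096 m and y of bolt1_mid in the frame of tray between -0.121 and 0.121 m and z of bolt1_mid in the frame of tray between 0 and 0.055 m and x of bolt2_mid in the frame of tray between -0.096 and 0.096 m and y of bolt2_mid in the frame of tray between -0.121 and 0.121 m and z of bolt2_mid in the frame of tray between 0 and 0.055 m and x of bolt3_mid in the frame of tray between -0.096 and 0.096 m and y of bolt3_mid in the frame of tray between -0.121 and 0.121 m and z of bolt3_mid in the frame of tray between 0 and 0.055 m and (x of pail_mid in the frame of tray above 0.125 m or x of pail_mid in the frame of tray below -0.125 m or y of pail_mid in the frame of tray above 0.15 m or y of pail_mid in the frame of tray below -0.15 m) and contact force between pail and tray below 0.05 N and height (world z) of pail_mid between 0.03 and 0.07 m and linear speed of pail below 0.03 m/s and linear speed of each of bolt0, bolt1, bolt2, bolt3 below 0.05 m/s).
It fails at once if another thing on the bench is moved more than 30 mm (distance of any of spray_bottle, tape_measure, screw_box, hammer, oak_offcut, filler_tin, shelf_bracket from where it was at the start of the episode above 0.03 m).
It fails at once if the pail falls freely (faster than 0.7 m/s with no finger on it) (linear speed of pail above 0.7 m/s and contact force between the fingers and pail below 0.05 N).
It also fails if it takes over 72 s, if anything falls off the work surface, if the arm or the gripper's body presses on something with over 40 N, if the wrist force passes 120 N, or if a joint passes its speed limit or range.

## Robot

A 6-joint arm with a two-finger parallel gripper is mounted at the origin on the work surface. World frame = base frame: x ahead of the robot, y to its left, z up, the work surface at z = 0. Lengths are in m, angles in degrees, forces in N, time in s.
With the tool pointing down it reaches from about 0.375 to 0.9 m from the base axis. Payload 3.1 kg.
Tool frame: the origin (TCP) lies at the centre of the arm's flange, where the gripper is bolted on; the fingertips stand 182 mm ahead of it and the grasp point (between the pads) lies 164 mm ahead of it; x points along the fingers, z is the direction in which the jaws open and shut, and the axes are right-handed (so a half turn about x gives the same grasp; the last joint's range is limited). The gripper opens to 87 mm and grips with 3 to 60 N. Pads are 19 mm wide; open, the fingers measure 117 mm over their backs; the gripper's body (75 mm by 190 mm) begins 51 mm behind the grasp point.
Start: joints at [-82.191, 30.224, 82.088, -0, 67.689, -10.227], TCP at [0.194, -0.594, 0.405] pointing down, gripper open.
Joint ranges: [-176.69, 176.69], [-43.24, 126.21], [12.49, 139.97], [-82, 262], [0, 151.66], [-163.58, 163.58]. Speed limits (degrees/s): [159.86, 159.86, 180, 180, 180, 180].

## Interface

Orientations are given as a 3x3 rotation matrix whose columns are the frame's x, y, z axes.
In Python, from rig import bot gives the robot as it stands.
- The arm moves only by the shell command python3 -m crank 'ROWS' [OPENING]. ROWS is JSON, a list of rows, each an object with "offset": the shift along the tool's x, y, z in m, a list of three; "spin": the turn about the tool's x in rad. A call has 1 to 12 rows; each row shifts and turns the commanded pose from where the row before left it, along the tool's axes as they then stand; what a row does not reach is not made up. A row lasts 1/10 s, in which the tool goes at most 50 mm and 8.59 degrees, less where a joint would pass 70% of its speed; a pose out of reach is approached as far as the arm can. A call is refused whole if a number of a shift passes 0.05 or a number of a turn 0.15, either way. A call with a gripper value outside its range is refused whole. OPENING is the finger opening in m, from 0 to 0.087, set as the call begins (- or left out, the last holds). The fingers move at their own pace and stop on an object; the grip force is fixed at half the most. Time passes only in rows, so rows that do not move let the fingers close. It gives the time, the measured TCP pose, the force and the opening at its end, in the units of the state.
- bot.read_state(): the state, without advancing time (a new reading comes with each control period).
- bot.capture(name): name is "side" or "top"; returns a dict with "pixels" (400x640x3 uint8, blue, green, red), "depth" (400x640 float32, m along the optical axis (not along the pixel's ray), 0 where there is no reading), "K" (3x3 intrinsics, pixels), "k1" (the pictures are not rectified: a ray, as slopes to the right and down, at radius r is drawn at 1 + k1 r^2 times it, then the intrinsics apply), "world_to_cam" (4x4, takes a point from world to camera coordinates). Camera axes: x right, y up, looking along -z (the intrinsics and any distortion apply to the point x, -y, -z); pixel columns grow to the right and rows downward; lengths in m; the calibration is good to about 2 mm. A picture is of the moment at which its call begins.
- bot.hand_in(): hands the job in, once; it reports no verdict.
Trained networks look in a picture, given as the dict that the camera call returned (one of the last four; its "shot" number tells which), for a name from the list of things; names that differ only in an ending like _2 or _b are one class to them, and where a whole thing is asked for, a point or a joint stands for the part that bears it (a point fixed in the world has none). Each returns a list of dicts, best first, with "p" (0 to 1); they miss things now and then, are a little off and sometimes report something else, mostly with a low value. They report only what shows in the picture. A call takes as long as a camera call. They do not tell look-alikes from the thing itself.
- bot.regions_of(label, picture): "region" (400x640 bool, what is visible of it) and "extent" ([centre column, centre row, width, height] in pixels, round what is visible of it).
The state is a dict: "time_s": time; "joint_positions": joint angles; "qvel": joint speeds; "tau": joint torques, N m; "position": TCP position; "tcp_rot": TCP orientation; "force": force on the tool from outside, world axes, zero at the start; "moment": the same for the moment, N m; "opening": opening from 0.0 (shut) to 1.0 (fully open).
Only numpy, scipy, OpenCV 4.12 (cv2) and the standard library are available. Lean on these libraries where they do the work, as an engineer would, in place of code of your own. Each camera call takes 0.05 s, during which the arm holds its last target.

## Working session

There is one attempt and no reset: what is moved stays moved. The work goes in short steps, Python scripts to look and compute and a shell command to move; the robot and the scene stay as the last step left them, time stands still between calls to the robot, and variables do not carry over. Pictures are saved under pics/ and viewed, and the job is handed in when it is done.

I'll start by looking at the scene.

```bash
ls -la; mkdir -p pics
cat > h.py <<'E'
import numpy as np, cv2
from rig import bot
def pts(c):
    K=c["K"];h,w=c["depth"].shape
    v,u=np.mgrid[0:h,0:w].astype(float)
    xd=(u-K[0,2])/K[0,0]; yd=(v-K[1,2])/K[1,1]
    x,y=xd.copy(),yd.copy()
    for _ in range(20):
        s=1+c["k1"]*(x*x+y*y); x=xd/s;y=yd/s
    d=c["depth"].astype(float)
    P=np.stack([x*d,-y*d,-d,np.ones_like(d)],-1)
    W=P@np.linalg.inv(c["world_to_cam"]).T
    W=W[...,:3]; W[d==0]=np.nan
    return W
def proj(c,p):
    q=c["world_to_cam"]@np.r_[p,1]; x=q[0]/-q[2]; y=-q[1]/-q[2]; s=1+c["k1"]*(x*x+y*y)
    K=c["K"]; return np.array([K[0,0]*x*s+K[0,2],K[1,1]*y*s+K[1,2]])
def st():
    s=bot.read_state()
    return s
E
python3 - <<'E'
from h import *
s=st(); print({k:np.round(v,3) for k,v in s.items()})
for n in ["side","top"]:
    c=bot.capture(n); cv2.imwrite(f"pics/{n}0.png",c["pixels"]); 
    print(n,np.round(np.linalg.inv(c["world_to_cam"]),3).tolist(),c["K"].tolist(),c["k1"])
    for l in ["pail","tray","bail_grip","spray_bottle","tape_measure","screw_box","hammer","oak_offcut","filler_tin","shelf_bracket","bolt0_mid"]:
        W=pts(c)
        for r in bot.regions_of(l,c)[:3]:
            w=W[r["region"]]; w=w[~np.isnan(w[:,0])]
            if len(w): print(l,round(r["p"],2),np.round(r["extent"]),"med",np.round(np.median(w,0),3),"min",np.round(np.percentile(w,2,axis=0),3),"max",np.round(np.percentile(w,98,axis=0),3))
E
```

```text
total 12
drwxr-xr-x  3 agent agent 4096 Dec  7 05:34 .
drwxr-xr-x 23 root  root  4096 Dec  7 05:34 ..
drwxr-xr-x  2 agent agent 4096 Dec  7 05:34 pics
{'time_s': np.float64(0.0), 'joint_positions': array([-8.2189e+01,  3.0278e+01,  8.2156e+01,  1.0000e-03,  6.7687e+01,
       -1.0227e+01]), 'qvel': array([-0.084,  0.045, -0.009,  0.022, -0.015,  0.021]), 'tau': array([-3.0000e-03, -4.4005e+01, -1.7659e+01,  6.3000e-02,  5.8000e-02,
       -0.0000e+00]), 'position': array([ 0.194, -0.594,  0.404]), 'tcp_rot': array([[-0.   ,  0.951,  0.31 ],
       [ 0.002,  0.31 , -0.951],
       [-1.   ,  0.   , -0.002]]), 'force': array([-0.248, -0.415, -0.929]), 'moment': array([-0.005,  0.023, -0.014]), 'opening': np.float64(1.002)}
side [[-0.751, 0.512, -0.418, 0.068], [-0.66, -0.566, 0.493, 0.555], [0.016, 0.646, 0.763, 0.911], [0.0, 0.0, 0.0, 1.0]] [[381.12921489211556, 0.0, 324.9301274380944], [0.0, 381.12921489211556, 198.48853835468722], [0.0, 0.0, 1.0]] 0.005587333362593698
pail 0.92 [352. 247.  43.  54.] med [0.369 0.095 0.083] min [0.319 0.058 0.003] max [0.414 0.153 0.179]
pail 0.79 [24
[... 2780 characters left out ...]
3] max [0.356 0.31  0.061]
hammer 0.84 [453. 266.  15.  78.] med [ 0.34  -0.34   0.023] min [ 0.239 -0.361  0.013] max [ 0.444 -0.321  0.03 ]
hammer 0.59 [224. 179.  40.  43.] med [0.582 0.285 0.095] min [0.522 0.223 0.003] max [0.617 0.319 0.179]
oak_offcut 0.82 [398. 114.  55.  42.] med [ 0.758 -0.199  0.034] min [ 0.709 -0.277  0.004] max [ 0.81  -0.121  0.04 ]
filler_tin 0.91 [258. 109.  37.  35.] med [0.759 0.189 0.103] min [0.73  0.152 0.001] max [0.806 0.239 0.11 ]
shelf_bracket 0.75 [326. 141.  15.  30.] med [0.69  0.003 0.005] min [ 0.643 -0.012 -0.001] max [0.731 0.017 0.064]
bolt0_mid 0.6 [228. 175.   9.  12.] med [0.582 0.271 0.072] min [0.577 0.264 0.024] max [0.587 0.278 0.087]
```

View pics/side0.png

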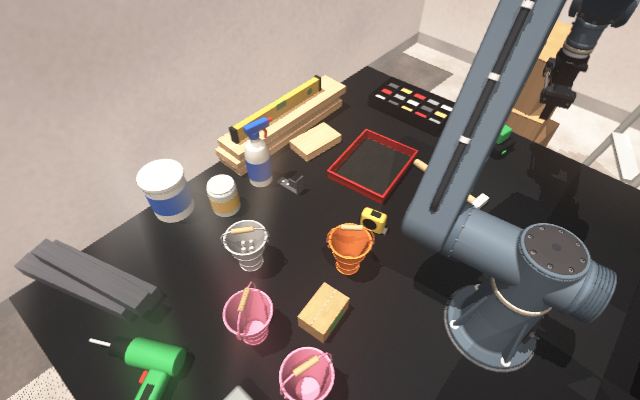

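View pics/top0.png

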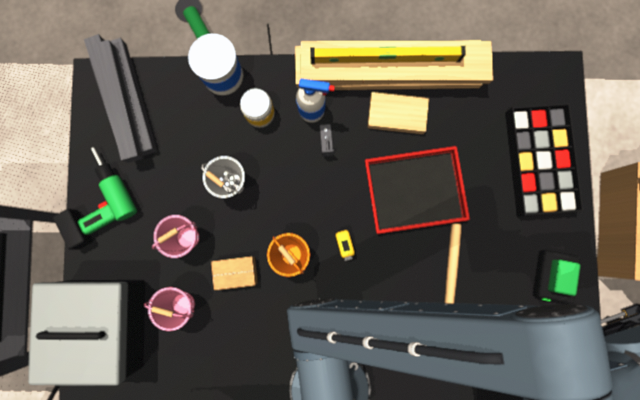

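The side image shows the galvanised pail at about (247,245), with the grip near (240,230). Orange and pink look-alikes stand nearer the robot. In the top image the pail is at (223,177) and the tray at (418,190). Next I'll fit the pail's rim, its grip and the tray.

Run:
```python
from h import *
from scipy.optimize import least_squares
for n in ["side","top"]:
    c=bot.capture(n); W=pts(c)
    m=(np.abs(W[...,0]-0.57)<0.1)&(np.abs(W[...,1]-0.275)<0.1)
    # rim
    r=m&(W[...,2]>0.112)&(W[...,2]<0.128); p=W[r][:,:2]
    f=lambda q:(np.hypot(p[:,0]-q[0],p[:,1]-q[1])-0.051)
    s=least_squares(f,[0.57,0.275],loss="soft_l1",f_scale=0.003); print(n,"rim",len(p),s.x,np.sqrt(np.median(f(s.x)**2)))
    g=m&(W[...,2]>0.160); q=W[g]; print("grip n",len(q),q.mean(0),np.percentile(q[:,2],[5,50,95]))
    d=q[:,:2]-q[:,:2].mean(0); u,sv,vt=np.linalg.svd(d,full_matrices=False); e=d@vt[0]; print("dir",vt[0],"angle",np.degrees(np.arctan2(vt[0][1],vt[0][0])),"ext",e.min(),e.max(), (d@vt[1]).min(),(d@vt[1]).max(), "centre", q[:,:2].mean(0)+vt[0]*(e.min()+e.max())/2)
    # tray rim
    m=(np.abs(W[...,0]-0.545)<0.14)&(np.abs(W[...,1]+0.248)<0.16)&(W[...,2]>0.028)&(W[...,2]<0.044)
    hs=cv2.cvtColor(c["pixels"],cv2.COLOR_BGR2HSV); red=((hs[...,0]<8)|(hs[...,0]>172))&(hs[...,1]>120)
    p=W[m&red][:,:2].astype(np.float32); print("tray",len(p),cv2.minAreaRect(p*1000))
    im=cv2.resize(c["pixels"][130:270,180:480],None,fx=2.6,fy=2.6,interpolation=cv2.INTER_CUBIC); cv2.imwrite(f"pics/{n}1.png",im)
```

```text
side rim 306 [0.56806353 0.27218677] 0.0014219001269771504
grip n 157 [0.55380741 0.28345782 0.17312317] [0.16422093 0.17449825 0.17782651]
dir [0.6115936  0.79117208] angle 52.29517987301791 ext -0.04734441644069677 0.04708372755334491 -0.0073854942161258475 0.005503026706443218 centre [0.55372769 0.28335469]
tray 535 ((540.176025390625, -242.4410858154297), (206.98277282714844, 259.69464111328125), 7.971232891082764)
top rim 317 [0.568837   0.27111441] 0.0016560699725355482
grip n 140 [0.55507122 0.28093317 0.17546972] [0.1659887  0.17634469 0.18218928]
dir [-0.6151017  -0.78844778] angle -127.95931007112468 ext -0.04811017375506791 0.044097660275142544 -0.006407338726603274 0.007027866646369797 centre [0.55630527 0.282515  ]
tray 897 ((541.8400268554688, -244.9968719482422), (206.7151336669922, 258.3575439453125), 7.88319206237793)
```

View pics/top1.png

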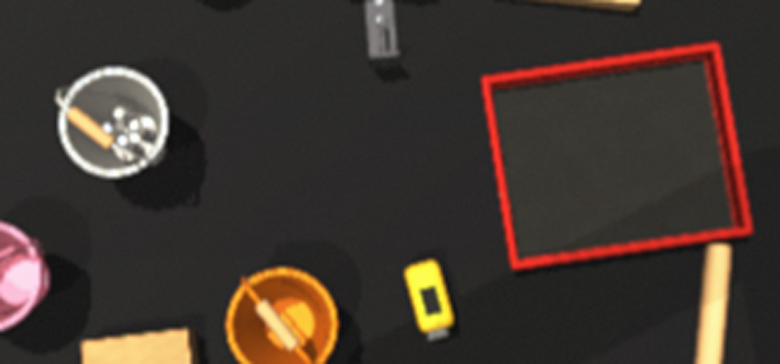

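View pics/side1.png

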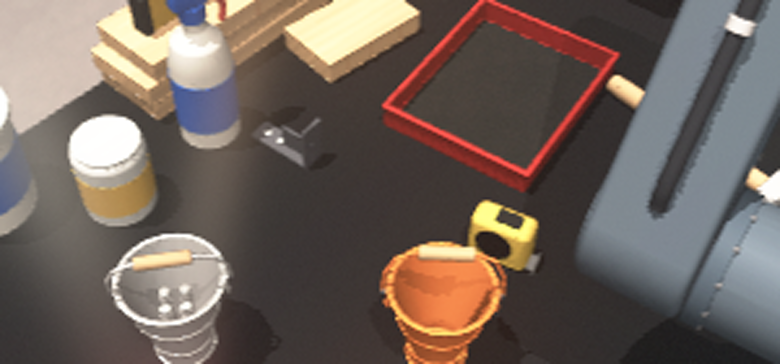

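The measurements agree with each other:

| Quantity | Measured value |
|---|---|
| Pail axis (x, y) | (0.5685, 0.2716) |
| Grip centre | (0.555, 0.283, 0.171), bail leaning 0.28 rad |
| Grip direction | 52° |
| Tray centre (x, y) | (0.541, −0.244), turned 7.9° |

Now I'll approach the pail.

```bash
cat >> h.py <<'E'
def dl(target,yaw=None):
    "tool-axis shift to bring grasp point to target; yaw: desired tool z angle deg (mod 180)"
    s=st(); R=np.array(s["tcp_rot"]); g=np.array(s["position"])+R[:,0]*0.164
    d=np.array(target)-g
    print("t",round(float(s["time_s"]),2),"grasp pt",np.round(g,4),"need tool xyz",np.round(R.T@d,4),"F",np.round(s["force"],2),"op",round(float(s["opening"])*87,1),"j",np.round(s["joint_positions"],1))
    y=np.degrees(np.arctan2(R[1,2],R[0,2])); print("yaw",round(y,2), "tilt",np.round(R[:,0],3))
    if yaw is not None:
        e=(yaw-y+90)%180-90; print("spin rad",round(-np.radians(e),4))
E
python3 -m crank '[{"offset":[0,0.015,-0.018],"spin":0},{"offset":[0,0.031,-0.036],"spin":0},{"offset":[0,0.031,-0.036],"spin":0},{"offset":[0,0.031,-0.036],"spin":0},{"offset":[0,0.031,-0.036],"spin":0},{"offset":[0,0.031,-0.036],"spin":0},{"offset":[0,0.031,-0.036],"spin":0},{"offset":[0,0.031,-0.036],"spin":0},{"offset":[0,0.031,-0.036],"spin":0},{"offset":[0,0.031,-0.036],"spin":0},{"offset":[0,0.031,-0.036],"spin":0},{"offset":[0,0.031,-0.036],"spin":0}]' 0.06
python3 -c "
from h import *
dl([0.555,0.283,0.241],-37.9)"
```

```text
time_s: 2.5
position: [0.4043, -0.0886, 0.4051]
tcp_rot: [[0.001, 0.951, 0.309], [-0.001, 0.309, -0.951], [-1.0, 0.001, 0.001]]
force: [0.5, 0.1, -0.1]
opening: 0.687
t 2.5 grasp pt [ 0.4045 -0.0887  0.2411] need tool xyz [ 1.000e-04  2.581e-01 -3.070e-01] F [ 0.46  0.08 -0.07] op 59.7 j [-27.9  13.9 110.8  -0.   55.3  44.1]
yaw -71.99 tilt [ 0.001 -0.001 -1.   ]
spin rad -0.5949
```

```bash
python3 -m crank '[{"offset":[0,0.031,-0.037],"spin":0},{"offset":[0,0.031,-0.037],"spin":0},{"offset":[0,0.031,-0.037],"spin":0},{"offset":[0,0.031,-0.037],"spin":0},{"offset":[0,0.031,-0.037],"spin":0},{"offset":[0,0.031,-0.037],"spin":0},{"offset":[0,0.031,-0.037],"spin":0},{"offset":[0,0.031,-0.037],"spin":0},{"offset":[0,0.010,-0.011],"spin":-0.145},{"offset":[0,0,0],"spin":-0.148},{"offset":[0,0,0],"spin":-0.148},{"offset":[0,0,0],"spin":-0.148}]' 0.045
python3 -m crank '[{"offset":[0,0,0],"spin":0}]'
python3 -c "
from h import *
c=bot.capture('side'); cv2.imwrite('pics/side2.png',cv2.resize(c['pixels'][130:300,160:400],None,fx=3.3,fy=3.3))
dl([0.555,0.283,0.171],-37.9)"
```

```text
time_s: 3.7
position: [0.5541, 0.2819, 0.4046]
tcp_rot: [[-0.0, 0.613, 0.79], [-0.0, 0.79, -0.613], [-1.0, -0.0, -0.0]]
force: [-0.4, -0.4, 0.3]
opening: 0.519
time_s: 3.8
position: [0.5541, 0.2816, 0.4047]
tcp_rot: [[-0.0, 0.619, 0.786], [-0.0, 0.786, -0.619], [-1.0, -0.0, -0.0]]
force: [0.5, 0.6, 0.2]
opening: 0.518
t 3.85 grasp pt [0.5541 0.2815 0.2407] need tool xyz [ 0.0697  0.0017 -0.0002] F [ 1.14 -0.37  0.31] op 45.1 j [16.6 30.  82.6  0.  67.4 55. ]
yaw -38.38 tilt [-0. -0. -1.]
spin rad -0.0083
```

View pics/side2.png

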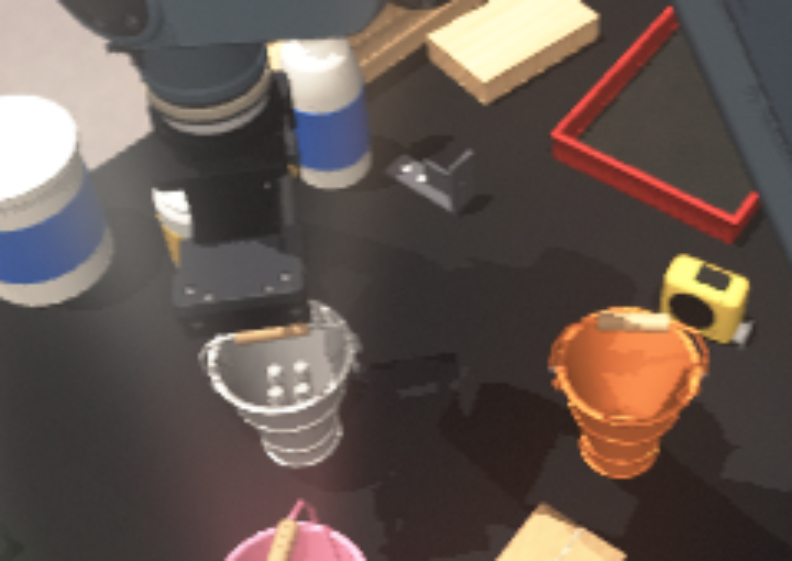

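The open gripper is centred over the pail's grip, which shows at about (272,333) in the crop. I'll descend and close.

```bash
python3 -m crank '[{"offset":[0.02,0.001,0],"spin":0},{"offset":[0.02,0.001,0],"spin":0},{"offset":[0.02,0,0],"spin":0},{"offset":[0.008,0,0],"spin":0},{"offset":[0,0,0],"spin":0}]' 0.045
python3 -m crank '[{"offset":[0,0,0],"spin":0},{"offset":[0,0,0],"spin":0},{"offset":[0,0,0],"spin":0},{"offset":[0,0,0],"spin":0},{"offset":[0,0,0],"spin":0},{"offset":[0,0,0],"spin":0}]' 0.0
python3 -c "
from h import *
dl([0.555,0.283,0.171],-37.9)"
```

```text
time_s: 4.35
position: [0.5551, 0.2828, 0.3356]
tcp_rot: [[-0.003, 0.62, 0.785], [-0.001, 0.785, -0.62], [-1.0, -0.002, -0.002]]
force: [0.2, -0.2, 0.5]
opening: 0.519
time_s: 4.95
position: [0.5555, 0.283, 0.3372]
tcp_rot: [[0.001, 0.619, 0.786], [0.0, 0.786, -0.619], [-1.0, 0.001, 0.001]]
force: [-0.0, 0.0, 2.0]
opening: 0.15
t 4.95 grasp pt [0.5556 0.2831 0.1732] need tool xyz [ 0.0022 -0.0004 -0.0004] F [-0.04  0.03  2.  ] op 13.0 j [16.7 34.6 85.9 -0.  59.4 55. ]
yaw -38.21 tilt [ 0.001  0.    -1.   ]
spin rad -0.0055
```

```bash
python3 -m crank '[{"offset":[-0.004,0,0],"spin":0},{"offset":[-0.006,0,0],"spin":0},{"offset":[-0.01,0,0],"spin":0},{"offset":[-0.01,0,0],"spin":0},{"offset":[-0.01,0,0],"spin":0},{"offset":[-0.01,0,0],"spin":0},{"offset":[-0.01,0,0],"spin":0},{"offset":[-0.01,0,0],"spin":0},{"offset":[-0.01,0,0],"spin":0},{"offset":[-0.01,0,0],"spin":0},{"offset":[-0.005,0,0],"spin":0},{"offset":[0,0,0],"spin":0}]'
python3 -c "
from h import *
dl([0.524,-0.120,0.27],-82.1)
c=bot.capture('side'); cv2.imwrite('pics/side3.png',cv2.resize(c['pixels'][100:300,160:400],None,fx=3,fy=3))
"
```

```text
time_s: 6.15
position: [0.5556, 0.2831, 0.4329]
tcp_rot: [[0.002, 0.619, 0.786], [0.001, 0.786, -0.619], [-1.0, 0.002, 0.001]]
force: [-0.1, 0.1, -5.2]
opening: 0.156
t 6.15 grasp pt [0.5559 0.2832 0.2689] need tool xyz [-0.0015 -0.3365  0.2243] F [-0.11  0.13 -5.21] op 13.5 j [16.7 28.4 80.5  0.  70.9 55. ]
yaw -38.21 tilt [ 0.002  0.001 -1.   ]
spin rad 0.766
```

View pics/side3.png

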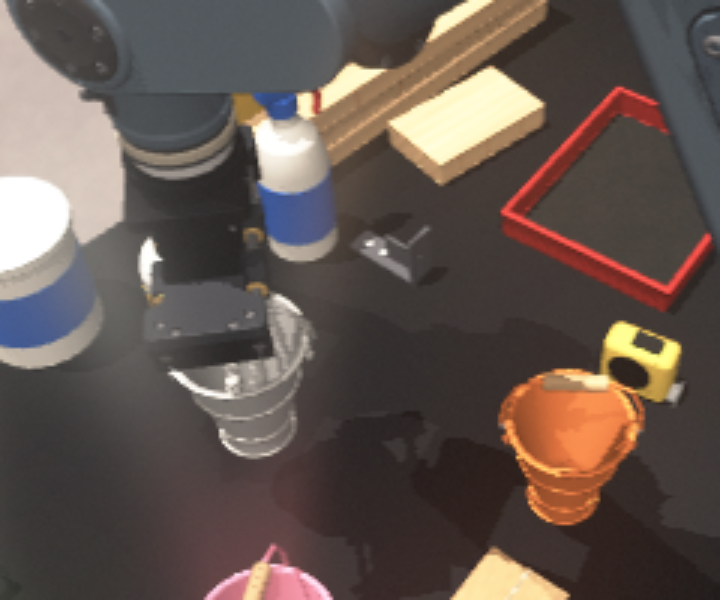

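The pail is off the bench and hangs upright at a measured 5.2 N, with the bolts visible inside near (232,380). I'll turn the bail parallel to the tray's left wall and carry it over.

```bash
python3 -m crank '[{"offset":[0,0,0],"spin":0.04},{"offset":[0,0,0],"spin":0.08},{"offset":[0,0,0],"spin":0.1},{"offset":[0,0,0],"spin":0.1},{"offset":[0,0,0],"spin":0.1},{"offset":[0,0,0],"spin":0.1},{"offset":[0,0,0],"spin":0.1},{"offset":[0,0,0],"spin":0.08},{"offset":[0,0,0],"spin":0.046},{"offset":[0,0,0],"spin":0.02}]'
python3 -c "
from h import *
dl([0.526,-0.137,0.255],-82.1)
"
```

```text
time_s: 7.2
position: [0.5552, 0.2829, 0.4309]
tcp_rot: [[-0.002, 0.991, 0.136], [-0.0, 0.136, -0.991], [-1.0, -0.002, 0.0]]
force: [0.3, -0.2, -5.5]
opening: 0.149
t 7.2 grasp pt [0.555  0.2829 0.2669] need tool xyz [ 0.0121 -0.086   0.412 ] F [ 0.29 -0.17 -5.54] op 13.0 j [16.7 28.5 80.6  0.  70.9 98.9]
yaw -82.16 tilt [-0.002 -0.    -1.   ]
spin rad -0.001
```

```bash
python3 -m crank '[{"offset":[0,-0.001,0.005],"spin":0},{"offset":[0,-0.002,0.010],"spin":0},{"offset":[0,-0.003,0.015],"spin":0},{"offset":[0,-0.004,0.02],"spin":0},{"offset":[0,-0.004,0.02],"spin":0},{"offset":[0,-0.004,0.02],"spin":0},{"offset":[0,-0.004,0.02],"spin":0},{"offset":[0,-0.004,0.02],"spin":0},{"offset":[0,-0.004,0.02],"spin":0},{"offset":[0,-0.004,0.02],"spin":0},{"offset":[0,-0.004,0.02],"spin":0},{"offset":[0,-0.004,0.02],"spin":0}]'
python3 -m crank '[{"offset":[0,-0.005,0.02],"spin":0},{"offset":[0,-0.005,0.02],"spin":0},{"offset":[0,-0.005,0.02],"spin":0},{"offset":[0,-0.005,0.02],"spin":0},{"offset":[0,-0.005,0.02],"spin":0},{"offset":[0,-0.005,0.02],"spin":0},{"offset":[0,-0.005,0.02],"spin":0},{"offset":[0,-0.005,0.02],"spin":0},{"offset":[0,-0.003,0.02],"spin":0},{"offset":[0,-0.001,0.012],"spin":0},{"offset":[0,0,0.007],"spin":0},{"offset":[0,0,0.003],"spin":0}]'
python3 -m crank '[{"offset":[0,0,0],"spin":0},{"offset":[0,0,0],"spin":0},{"offset":[0,0,0],"spin":0}]'
python3 -c "
from h import *
dl([0.526,-0.137,0.255],-82.1)
for n in ['side','top']:
    c=bot.capture(n); W=pts(c)
    cv2.imwrite(f'pics/{n}4.png',cv2.resize(c['pixels'][60:300,260:500],None,fx=2.5,fy=2.5))
    m=(np.abs(W[...,0]-0.526)<0.1)&(np.abs(W[...,1]+0.137)<0.12)&(W[...,2]>0.06)&(W[...,2]<0.19)
    for lo in np.arange(0.06,0.21,0.015):
        k=m&(W[...,2]>lo)&(W[...,2]<lo+0.015)
        if k.sum()>5:
            q=W[k]; print(n,round(lo,3),k.sum(),np.round(q.min(0),3),np.round(q.max(0),3))
"
```

```text
time_s: 8.4
position: [0.542, 0.0672, 0.432]
tcp_rot: [[-0.0, 0.991, 0.137], [-0.001, 0.137, -0.991], [-1.0, -0.0, 0.001]]
force: [-0.9, 0.3, -5.2]
opening: 0.152
time_s: 9.6
position: [0.5267, -0.1377, 0.4319]
tcp_rot: [[0.0, 0.991, 0.136], [0.0, 0.136, -0.991], [-1.0, 0.0, -0.0]]
force: [-0.2, -0.3, -4.9]
opening: 0.147
time_s: 9.9
position: [0.5267, -0.1361, 0.4316]
tcp_rot: [[-0.001, 0.99, 0.138], [0.001, 0.138, -0.99], [-1.0, -0.0, -0.001]]
force: [-0.5, 0.1, -5.4]
opening: 0.154
t 9.9 grasp pt [ 0.5266 -0.136   0.2676] need tool xyz [ 0.0126 -0.0007  0.0009] F [-0.49  0.12 -5.38] op 13.4 j [-26.3  22.1  91.9   0.   66.   55.8]
yaw -82.04 tilt [-0.001  0.001 -1.   ]
spin rad 0.001
side 0.09 64 [ 0.497 -0.18   0.093] [ 0.55  -0.124  0.104]
side 0.105 66 [ 0.496 -0.178  0.105] [ 0.55  -0.124  0.12 ]
side 0.12 53 [ 0.494 -0.166  0.12 ] [ 0.545 -0.121  0.135]
side 0.135 72 [ 0.49  -0.191  0.136] [ 0.561 -0.118  0.15 ]
side 0.15 149 [ 0.488 -0.195  0.15 ] [ 0.567 -0.113  0.165]
side 0.165 252 [ 0.484 -0.198  0.165] [ 0.571 -0.11   0.18 ]
side 0.18 151 [ 0.473 -0.2    0.18 ] [ 0.573 -0.105  0.19 ]
top 0.09 30 [ 0.504 -0.184  0.094] [ 0.52  -0.149  0.105]
top 0.105 11 [ 0.502 -0.182  0.106] [ 0.516 -0.152  0.119]
top 0.12 19 [ 0.5   -0.182  0.122] [ 0.517 -0.143  0.135]
top 0.135 21 [ 0.497 -0.183  0.135] [ 0.51  -0.135  0.15 ]
top 0.15 28 [ 0.49  -0.186  0.15 ] [ 0.508 -0.132  0.165]
top 0.165 28 [ 0.489 -0.191  0.166] [ 0.509 -0.128  0.179]
top 0.18 25 [ 0.485 -0.192  0.18 ] [ 0.507 -0.124  0.19 ]
```

View pics/side4.png

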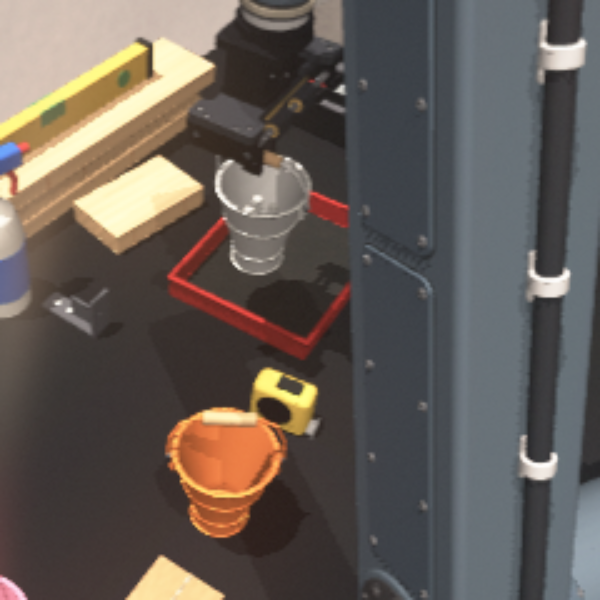

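View pics/top4.png

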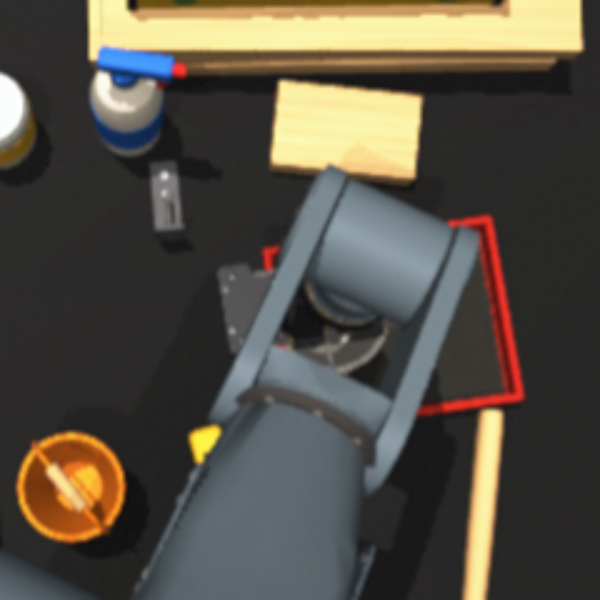

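The top and side depth agree that the pail hangs upright at about (0.527, −0.153). That is 17 mm inward of the hand, because the pads hold the bail at its original lean. I want the hand on the tray side of the hinge for tipping, so I'll half-turn the tool.

```bash
python3 -m crank '[{"offset":[0,0,0],"spin":-0.05},{"offset":[0,0,0],"spin":-0.09},{"offset":[0,0,0],"spin":-0.14},{"offset":[0,0,0],"spin":-0.14},{"offset":[0,0,0],"spin":-0.14},{"offset":[0,0,0],"spin":-0.14},{"offset":[0,0,0],"spin":-0.14},{"offset":[0,0,0],"spin":-0.14},{"offset":[0,0,0],"spin":-0.14},{"offset":[0,0,0],"spin":-0.14},{"offset":[0,0,0],"spin":-0.14},{"offset":[0,0,0],"spin":-0.14}]'
python3 -m crank '[{"offset":[0,0,0],"spin":-0.14},{"offset":[0,0,0],"spin":-0.14},{"offset":[0,0,0],"spin":-0.14},{"offset":[0,0,0],"spin":-0.14},{"offset":[0,0,0],"spin":-0.14},{"offset":[0,0,0],"spin":-0.14},{"offset":[0,0,0],"spin":-0.14},{"offset":[0,0,0],"spin":-0.14},{"offset":[0,0,0],"spin":-0.14},{"offset":[0,0,0],"spin":-0.14},{"offset":[0,0,0],"spin":-0.13},{"offset":[0,0,0],"spin":-0.07}]'
python3 -m crank '[{"offset":[0,0,0],"spin":0},{"offset":[0,0,0],"spin":0},{"offset":[0,0,0],"spin":0}]'
cat >> h.py <<'E'
TC=np.array([0.541,-0.2437,0]); a=np.radians(7.9); TR=np.array([[np.cos(a),-np.sin(a),0],[np.sin(a),np.cos(a),0],[0,0,1]])
def totray(W): return (W-TC)@TR
def tw(p): return TC+TR@np.array(p)
def slices(n,tag,zlo,zhi,step=0.015,cx=0.0,cy=0.106,rx=0.09,ry=0.1,crop=(60,300,260,500)):
    c=bot.capture(n); T=totray(pts(c))
    cv2.imwrite(f'pics/{n}{tag}.png',cv2.resize(c['pixels'][crop[0]:crop[1],crop[2]:crop[3]],None,fx=2.5,fy=2.5,interpolation=cv2.INTER_CUBIC))
    m=(np.abs(T[...,0]-cx)<rx)&(np.abs(T[...,1]-cy)<ry)
    for lo in np.arange(zlo,zhi,step):
        k=m&(T[...,2]>lo)&(T[...,2]<lo+step)
        if k.sum()>5:
            q=T[k]; print(n,round(lo,3),k.sum(),np.round(np.percentile(q,2,axis=0),3)[:2],np.round(np.percentile(q,98,axis=0),3)[:2])
    return c
E
python3 -c "
from h import *
g=tw([0,0.09,0.255]); dl(g,-82.1)
slices('side','5',0.06,0.2,cy=0.11)
"
```

```text
time_s: 11.2
position: [0.5268, -0.1365, 0.4317]
tcp_rot: [[-0.0, -0.113, 0.994], [-0.0, 0.994, 0.113], [-1.0, -0.0, -0.0]]
force: [-0.1, 0.1, -6.0]
opening: 0.148
time_s: 12.4
position: [0.5268, -0.1366, 0.4318]
tcp_rot: [[0.0, -0.99, -0.141], [-0.001, -0.141, 0.99], [-1.0, 0.0, -0.001]]
force: [-1.2, 0.7, -5.3]
opening: 0.148
time_s: 12.7
position: [0.5268, -0.1368, 0.4318]
tcp_rot: [[0.0, -0.991, -0.135], [-0.0, -0.135, 0.991], [-1.0, -0.0, -0.0]]
force: [0.1, -0.4, -6.5]
opening: 0.148
t 12.7 grasp pt [ 0.5269 -0.1368  0.2678] need tool xyz [ 0.0128  0.0006 -0.0178] F [ 0.1  -0.44 -6.46] op 12.9 j [ -26.3   22.1   91.9   -0.    65.9 -124.1]
yaw 97.76 tilt [ 0. -0. -1.]
spin rad -0.0024
side 0.09 62 [-0.03   0.118] [0.024 0.165]
side 0.105 62 [-0.029  0.132] [0.025 0.162]
side 0.12 70 [-0.032  0.126] [0.022 0.164]
side 0.135 69 [-0.035  0.095] [0.022 0.166]
side 0.15 151 [-0.037  0.089] [0.037 0.168]
side 0.165 257 [-0.042  0.085] [0.042 0.171]
side 0.18 266 [-0.046  0.081] [0.046 0.173]
side 0.195 304 [-0.053  0.076] [0.05  0.176]
```

View pics/side5.png

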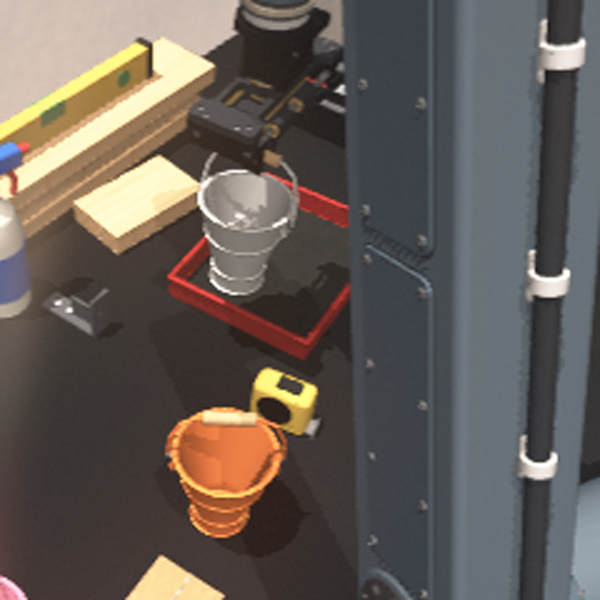

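Now the hinge trails the hand: the foot is at tray y ≈ 0.134 and its underside is at z ≈ 0.092. I'll shift it inward 27 mm and lower it until the foot just touches the rim.

```bash
python3 -m crank '[{"offset":[0,0,-0.005],"spin":0},{"offset":[0,0,-0.009],"spin":0},{"offset":[0.005,0,-0.008],"spin":0},{"offset":[0.008,0,-0.005],"spin":0},{"offset":[0.01,0,0],"spin":0},{"offset":[0.01,0,0],"spin":0},{"offset":[0.008,0,0],"spin":0},{"offset":[0.006,0,0],"spin":0},{"offset":[0.003,0,0],"spin":0},{"offset":[0,0,0],"spin":0},{"offset":[0,0,0],"spin":0}]'
python3 -c "
from h import *
g=tw([0,0.09,0.255]); dl(g,-82.1)
slices('side','6',0.03,0.18,cy=0.11)
"
```

```text
time_s: 13.85
position: [0.5306, -0.1636, 0.382]
tcp_rot: [[0.001, -0.991, -0.136], [-0.0, -0.136, 0.991], [-1.0, -0.001, -0.0]]
force: [0.2, -0.5, -6.3]
opening: 0.149
t 13.85 grasp pt [ 0.5307 -0.1637  0.218 ] need tool xyz [-0.037   0.0008  0.0093] F [ 0.16 -0.52 -6.32] op 12.9 j [ -28.7   26.5   93.6   -0.    59.9 -126.5]
yaw 97.82 tilt [ 0.001 -0.    -1.   ]
spin rad -0.0014
side 0.03 127 [-0.087  0.119] [0.085 0.13 ]
side 0.045 79 [-0.029  0.086] [0.028 0.129]
side 0.06 57 [-0.031  0.094] [0.022 0.131]
side 0.075 50 [-0.031  0.068] [0.022 0.133]
side 0.09 88 [-0.034  0.062] [0.036 0.136]
side 0.105 171 [-0.037  0.059] [0.04 0.14]
side 0.12 242 [-0.042  0.056] [0.043 0.144]
side 0.135 239 [-0.052  0.053] [0.047 0.147]
side 0.15 319 [-0.056  0.049] [0.054 0.152]
side 0.165 24 [-0.057  0.057] [0.059 0.104]
```

View pics/side6.png

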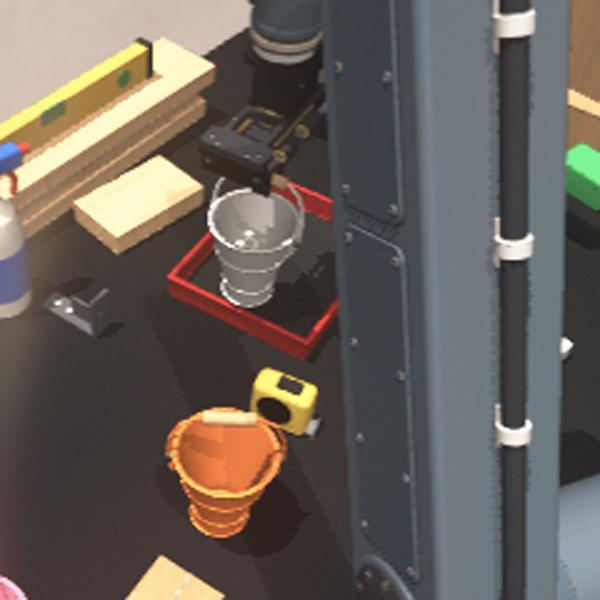

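The foot overlaps the rim by only about 7 mm (foot edge at tray y ≈ 0.130). I'll shift it outward a little and lower it to contact.

```bash
python3 -m crank '[{"offset":[0,0,0.004],"spin":0},{"offset":[0.002,0,0.004],"spin":0},{"offset":[0.003,0,0],"spin":0},{"offset":[0.003,0,0],"spin":0},{"offset":[0,0,0],"spin":0},{"offset":[0,0,0],"spin":0}]'
python3 -c "
from h import *
dl(tw([0,0.09,0.255]))
"
python3 -m crank '[{"offset":[0.003,0,-0.003],"spin":0},{"offset":[0.003,0,-0.004],"spin":0},{"offset":[0.003,0,-0.004],"spin":0},{"offset":[0,0,0],"spin":0}]'
python3 -c "
from h import *
dl(tw([0,0.09,0.255]))
slices('side','7',0.03,0.18,cy=0.11)
"
```

```text
time_s: 14.5
position: [0.5294, -0.1558, 0.3736]
tcp_rot: [[-0.0, -0.991, -0.136], [0.0, -0.136, 0.991], [-1.0, 0.0, 0.0]]
force: [0.3, 0.2, -4.9]
opening: 0.147
t 14.5 grasp pt [ 0.5293 -0.1558  0.2096] need tool xyz [-0.0454  0.0005  0.0013] F [ 0.31  0.16 -4.94] op 12.8 j [ -28.    26.9   94.6   -0.    58.6 -125.8]
yaw 97.8 tilt [-0.  0. -1.]
time_s: 14.9
position: [0.5329, -0.1699, 0.369]
tcp_rot: [[0.009, -0.991, -0.136], [-0.01, -0.136, 0.991], [-1.0, -0.008, -0.011]]
force: [-0.9, -4.9, 12.6]
opening: 0.15
t 14.9 grasp pt [ 0.5345 -0.1715  0.205 ] need tool xyz [-0.0502  0.0031  0.017 ] F [-0.89 -4.93 12.55] op 13.1 j [ -29.1   27.7   94.    -0.3   57.6 -126.8]
yaw 97.83 tilt [ 0.009 -0.01  -1.   ]
side 0.03 149 [-0.086  0.101] [0.086 0.137]
side 0.045 60 [-0.029  0.099] [0.027 0.136]
side 0.06 67 [-0.031  0.101] [0.02  0.136]
side 0.075 69 [-0.034  0.061] [0.026 0.136]
side 0.09 147 [-0.035  0.055] [0.038 0.137]
side 0.105 233 [-0.041  0.049] [0.043 0.138]
side 0.12 253 [-0.051  0.044] [0.048 0.139]
side 0.135 265 [-0.052  0.04 ] [0.054 0.14 ]
side 0.15 104 [-0.054  0.085] [0.059 0.143]
side 0.165 13 [-0.055  0.081] [0.059 0.088]
```

View pics/side7.png

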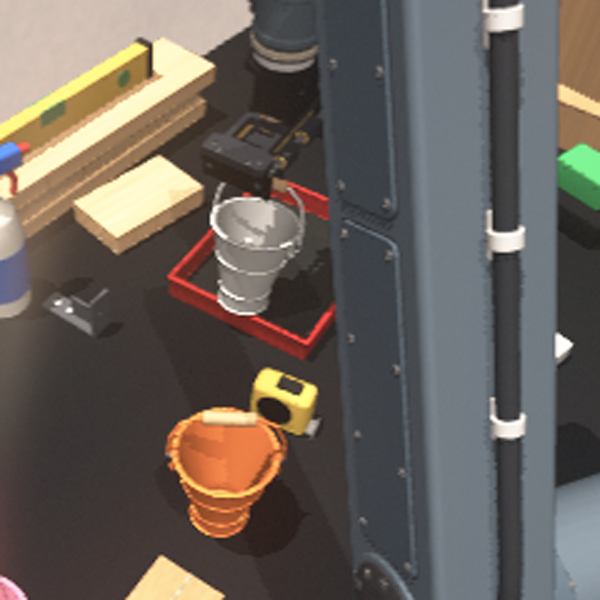

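The hand is pushing the bail down (+12.6 N), because I descended faster than the tipping arc allows. I'll move inward along the arc about the rim instead.

```bash
python3 -m crank '[{"offset":[0,0,-0.005],"spin":0},{"offset":[0,0,-0.005],"spin":0},{"offset":[0,0,-0.005],"spin":0},{"offset":[0,0,-0.005],"spin":0},{"offset":[0,0,0],"spin":0}]'
python3 -c "
from h import *
dl(tw([0,0.09,0.255]))
slices('side','8',0.03,0.18,cy=0.09)
"
```

```text
time_s: 15.45
position: [0.5336, -0.187, 0.364]
tcp_rot: [[-0.001, -0.991, -0.135], [0.001, -0.135, 0.991], [-1.0, 0.0, 0.001]]
force: [-0.3, -1.6, -1.1]
opening: 0.148
t 15.45 grasp pt [ 0.5335 -0.1869  0.2   ] need tool xyz [-0.0549  0.0005  0.0328] F [-0.35 -1.62 -1.09] op 12.9 j [ -30.6   28.6   93.2    0.    58.3 -128.4]
yaw 97.76 tilt [-0.001  0.001 -1.   ]
side 0.03 148 [-0.086  0.103] [0.086 0.135]
side 0.045 73 [-0.03   0.095] [0.026 0.134]
side 0.06 75 [-0.032  0.099] [0.023 0.131]
side 0.075 76 [-0.036  0.048] [0.024 0.128]
side 0.09 158 [-0.039  0.04 ] [0.036 0.128]
side 0.105 241 [-0.042  0.033] [0.042 0.127]
side 0.12 290 [-0.052  0.025] [0.047 0.126]
side 0.135 174 [-0.057  0.048] [0.058 0.126]
side 0.15 91 [-0.057  0.068] [0.058 0.127]
side 0.165 12 [-0.055  0.064] [0.054 0.071]
```

View pics/side8.png

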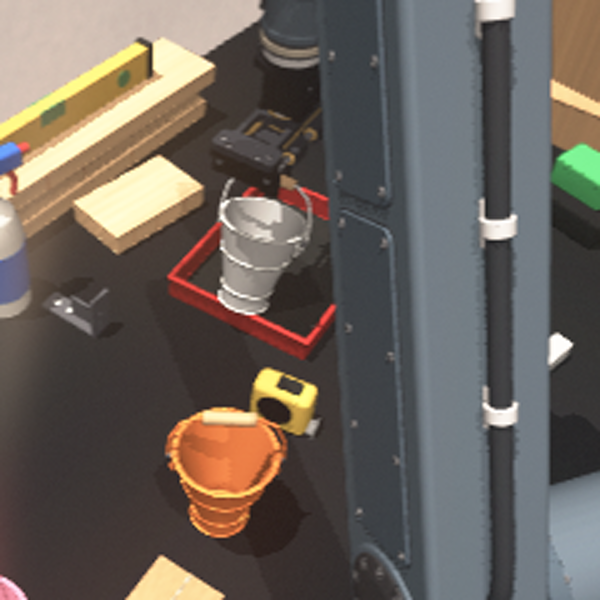

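It is tipping as intended: the foot stays on the rim, the mouth leans inward about 17°, and the forces are small. I'll continue along the arc.

```bash
python3 -m crank '[{"offset":[0.002,0,-0.005],"spin":0},{"offset":[0.003,0,-0.006],"spin":0},{"offset":[0.004,0,-0.006],"spin":0},{"offset":[0.004,0,-0.005],"spin":0},{"offset":[0,0,0],"spin":0}]'
python3 -c "
from h import *
dl(tw([0,0.09,0.255]))
slices('side','9',0.03,0.18,cy=0.07)
"
```

```text
time_s: 16.0
position: [0.5366, -0.2091, 0.3509]
tcp_rot: [[-0.001, -0.991, -0.135], [0.0, -0.135, 0.991], [-1.0, 0.001, 0.0]]
force: [1.2, 0.1, -2.1]
opening: 0.146
t 16.0 grasp pt [ 0.5365 -0.2091  0.1869] need tool xyz [-0.0681  0.0005  0.0552] F [ 1.19  0.09 -2.14] op 12.7 j [ -32.4   30.3   92.3   -0.    57.4 -130.1]
yaw 97.76 tilt [-0.001  0.    -1.   ]
side 0.03 157 [-0.086  0.104] [0.084 0.132]
side 0.045 92 [-0.03   0.092] [0.027 0.132]
side 0.06 94 [-0.035  0.08 ] [0.028 0.124]
side 0.075 110 [-0.039  0.02 ] [0.03  0.118]
side 0.09 223 [-0.042  0.009] [0.037 0.113]
side 0.105 221 [-0.053  0.007] [0.049 0.109]
side 0.12 172 [-0.057  0.04 ] [0.056 0.104]
side 0.135 155 [-0.056  0.048] [0.057 0.102]
side 0.15 49 [-0.054  0.042] [0.055 0.097]
side 0.165 26 [-0.05   0.035] [0.007 0.052]
```

View pics/side9.png

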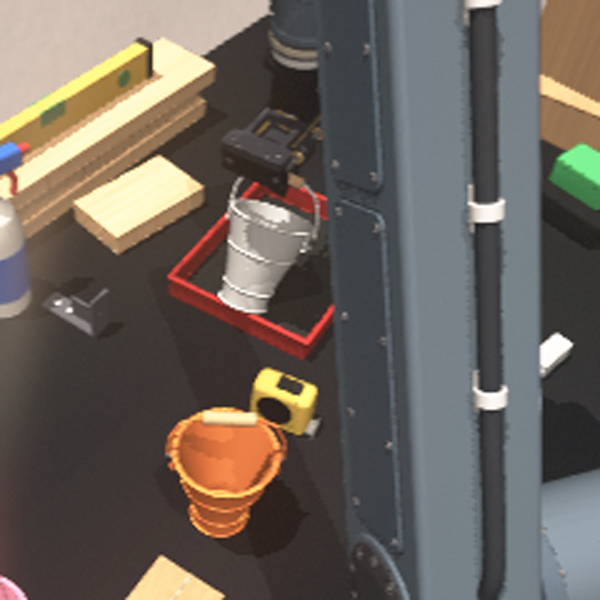

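```bash
python3 -m crank '[{"offset":[0.004,0,-0.005],"spin":0},{"offset":[0.005,0,-0.006],"spin":0},{"offset":[0.005,0,-0.005],"spin":0},{"offset":[0.006,0,-0.005],"spin":0},{"offset":[0.005,0,-0.004],"spin":0},{"offset":[0.005,0,-0.004],"spin":0},{"offset":[0,0,0],"spin":0}]'
python3 -c "
from h import *
dl(tw([0,0.09,0.255]))
slices('side','10',0.03,0.18,cy=0.05)
"
```

```text
time_s: 16.75
position: [0.5421, -0.2402, 0.3236]
tcp_rot: [[0.007, -0.991, -0.136], [-0.009, -0.136, 0.991], [-1.0, -0.005, -0.009]]
force: [0.4, -5.7, 6.0]
opening: 0.149
t 16.75 grasp pt [ 0.5432 -0.2416  0.1596] need tool xyz [-0.0962  0.002   0.0874] F [ 0.41 -5.67  6.  ] op 12.9 j [ -34.7   33.5   91.3   -0.2   54.6 -132.3]
yaw 97.83 tilt [ 0.007 -0.009 -1.   ]
side 0.03 158 [-0.085  0.089] [0.087 0.13 ]
side 0.045 137 [-0.033  0.066] [0.028 0.122]
side 0.06 141 [-0.039  0.041] [0.032 0.106]
side 0.075 157 [-0.045  0.027] [0.038 0.094]
side 0.09 199 [-0.054  0.018] [0.057 0.083]
side 0.105 193 [-0.052  0.015] [0.057 0.071]
side 0.12 148 [-0.04   0.013] [0.054 0.059]
side 0.135 43 [-0.026  0.004] [0.025 0.049]
side 0.15 46 [-0.038 -0.011] [-0.005  0.016]
```

View pics/side10.png

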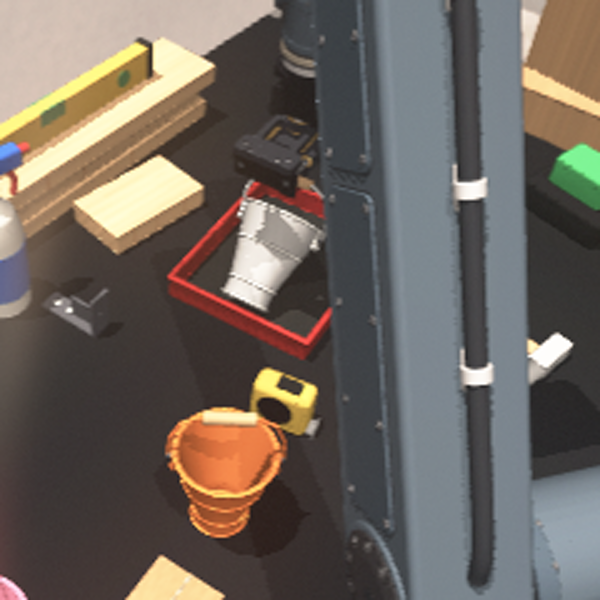

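```bash
python3 -m crank '[{"offset":[0,0,-0.005],"spin":0},{"offset":[0,0,-0.006],"spin":0},{"offset":[0.001,0,-0.005],"spin":0},{"offset":[0,0,0],"spin":0}]'
python3 -c "
from h import *
dl(tw([0,0.09,0.255]))
"
python3 -m crank '[{"offset":[0.004,0,-0.004],"spin":0},{"offset":[0.004,0,-0.004],"spin":0},{"offset":[0.004,0,-0.004],"spin":0},{"offset":[0.004,0,-0.003],"spin":0},{"offset":[0,0,0],"spin":0}]'
python3 -c "
from h import *
dl(tw([0,0.09,0.255]))
slices('side','11',0.03,0.18,cy=0.05)
"
```

```text
time_s: 17.2
position: [0.5423, -0.2529, 0.3195]
tcp_rot: [[-0.002, -0.991, -0.135], [0.002, -0.135, 0.991], [-1.0, 0.002, 0.002]]
force: [-0.5, 0.2, -3.0]
opening: 0.152
t 17.2 grasp pt [ 0.542  -0.2526  0.1555] need tool xyz [-0.0992  0.0002  0.0992] F [-0.49  0.21 -3.  ] op 13.2 j [ -35.7   34.3   90.4    0.    55.4 -133.5]
yaw 97.76 tilt [-0.002  0.002 -1.   ]
time_s: 17.7
position: [0.5446, -0.2682, 0.3039]
tcp_rot: [[-0.001, -0.991, -0.135], [0.0, -0.135, 0.991], [-1.0, 0.001, 0.0]]
force: [-1.0, 0.0, -2.9]
opening: 0.15
t 17.7 grasp pt [ 0.5445 -0.2681  0.1399] need tool xyz [-0.115   0.0004  0.1147] F [-1.02  0.02 -2.86] op 13.0 j [ -36.7   36.1   89.8   -0.    54.2 -134.5]
yaw 97.78 tilt [-0.001  0.    -1.   ]
side 0.03 182 [-0.086  0.053] [0.084 0.129]
side 0.045 142 [-0.039  0.03 ] [0.029 0.107]
side 0.06 209 [-0.052  0.004] [0.044 0.096]
side 0.075 218 [-0.052 -0.003] [0.054 0.072]
side 0.09 218 [-0.045 -0.011] [0.057 0.055]
side 0.105 177 [-0.039 -0.014] [0.052 0.034]
side 0.12 60 [-0.024 -0.019] [0.02  0.021]
side 0.135 32 [-0.025 -0.037] [-0.007 -0.014]
```

View pics/side11.png

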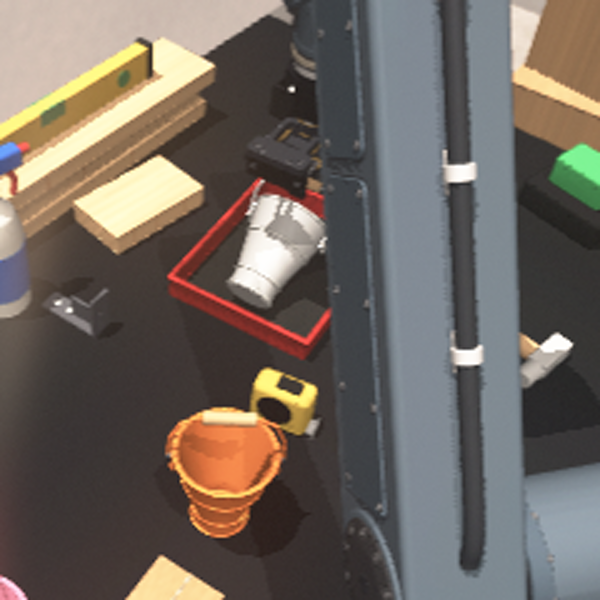

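The pail is now fully inside the tray, tipped about 65°, with its underside near tray y ≈ 0.105. I'll lower it the rest of the way.

```bash
python3 -m crank '[{"offset":[0.004,0,-0.004],"spin":0},{"offset":[0.004,0,-0.004],"spin":0},{"offset":[0.004,0,-0.003],"spin":0},{"offset":[0.004,0,-0.003],"spin":0},{"offset":[0.004,0,-0.002],"spin":0},{"offset":[0.002,0,-0.002],"spin":0},{"offset":[0,0,0],"spin":0}]'
python3 -c "
from h import *
dl(tw([0,0.09,0.255]))
slices('side','12',0.03,0.18,cy=0.05)
"
```

```text
time_s: 18.45
position: [0.5471, -0.2857, 0.2822]
tcp_rot: [[-0.001, -0.991, -0.136], [0.0, -0.136, 0.991], [-1.0, 0.001, 0.001]]
force: [0.2, 1.7, -2.1]
opening: 0.147
t 18.45 grasp pt [ 0.547  -0.2857  0.1182] need tool xyz [-0.1367  0.0005  0.1324] F [ 0.17  1.66 -2.1 ] op 12.8 j [ -37.9   38.5   89.    -0.    52.5 -135.7]
yaw 97.79 tilt [-0.001  0.    -1.   ]
side 0.03 213 [-0.085 -0.005] [0.082 0.13 ]
side 0.045 184 [-0.047 -0.014] [0.052 0.091]
side 0.06 291 [-0.043 -0.024] [0.054 0.089]
side 0.075 242 [-0.04  -0.023] [0.045 0.045]
side 0.09 186 [-0.032 -0.029] [0.043 0.02 ]
side 0.105 28 [-0.021 -0.044] [ 0.011 -0.012]
side 0.12 10 [-0.018 -0.05 ] [-0.006 -0.034]
side 0.165 72 [-0.037  0.042] [0.033 0.048]
```

View pics/side12.png

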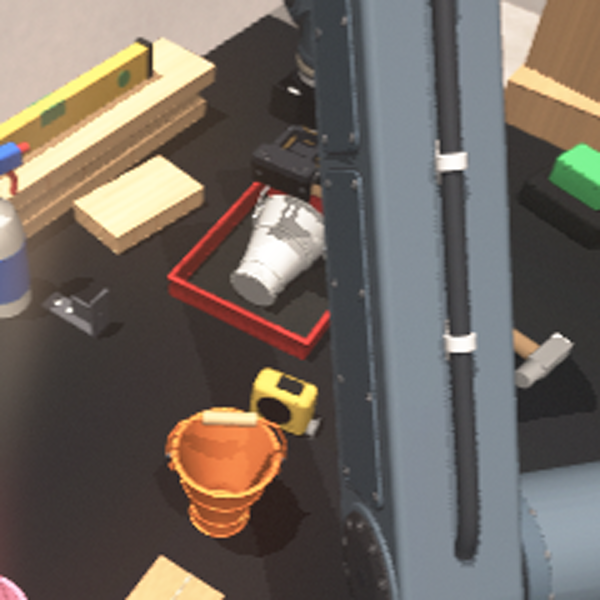

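```bash
python3 -m crank '[{"offset":[0.003,0,-0.003],"spin":0},{"offset":[0.003,0,-0.003],"spin":0},{"offset":[0,0,0],"spin":0}]'
python3 -m crank '[{"offset":[0,0,0],"spin":0},{"offset":[0,0,0],"spin":0},{"offset":[0,0,0],"spin":0}]' 0.03
python3 -c "
from h import *
dl(tw([0,0.09,0.255]))
slices('side','13',0.03,0.18,cy=0.05)
"
```

```text
time_s: 18.8
position: [0.5484, -0.2922, 0.2778]
tcp_rot: [[0.002, -0.991, -0.136], [-0.002, -0.136, 0.991], [-1.0, -0.002, -0.002]]
force: [-0.2, 1.2, 3.2]
opening: 0.152
time_s: 19.1
position: [0.5484, -0.2923, 0.2771]
tcp_rot: [[0.002, -0.991, -0.136], [-0.003, -0.136, 0.991], [-1.0, -0.002, -0.003]]
force: [0.3, -2.8, 1.1]
opening: 0.311
t 19.1 grasp pt [ 0.5487 -0.2928  0.1131] need tool xyz [-0.1423  0.0008  0.1392] F [ 0.3  -2.79  1.13] op 27.0 j [-3.830e+01  3.910e+01  8.860e+01 -1.000e-01  5.210e+01 -1.361e+02]
yaw 97.83 tilt [ 0.002 -0.003 -1.   ]
side 0.03 218 [-0.083 -0.01 ] [0.082 0.129]
side 0.045 193 [-0.047 -0.021] [0.053 0.088]
side 0.06 287 [-0.042 -0.029] [0.053 0.087]
side 0.075 254 [-0.037 -0.027] [0.046 0.04 ]
side 0.09 158 [-0.03  -0.026] [0.034 0.007]
side 0.105 19 [-0.019 -0.047] [ 0.009 -0.018]
side 0.15 9 [-0.027  0.035] [0.029 0.039]
side 0.165 98 [-0.036  0.004] [0.034 0.042]
```

View pics/side13.png

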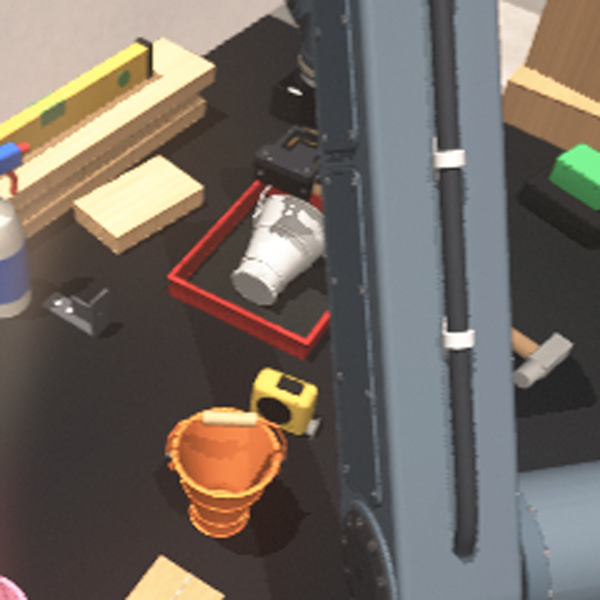

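```bash
python3 -m crank '[{"offset":[0,0,-0.004],"spin":0},{"offset":[-0.005,0,0],"spin":0},{"offset":[-0.01,0,0],"spin":0},{"offset":[-0.015,0,0],"spin":0},{"offset":[-0.02,0,0],"spin":0},{"offset":[-0.025,0,0],"spin":0},{"offset":[-0.025,0,0],"spin":0},{"offset":[-0.025,0,0.02],"spin":0},{"offset":[-0.015,0,0.02],"spin":0},{"offset":[0,0,0.02],"spin":0},{"offset":[0,0,0],"spin":0}]' 0.03
python3 -c "
from h import *
dl(tw([0,0.07,0.20]),7.9)
c=slices('side','14',0.0,0.18,cy=0.04)
"
```

```text
time_s: 20.25
position: [0.5395, -0.2331, 0.417]
tcp_rot: [[-0.001, -0.99, -0.138], [0.002, -0.138, 0.99], [-1.0, 0.001, 0.002]]
force: [0.5, 0.3, -0.2]
opening: 0.349
t 20.25 grasp pt [ 0.5393 -0.2328  0.253 ] need tool xyz [ 0.0531 -0.0002  0.0588] F [ 0.48  0.25 -0.17] op 30.3 j [-3.430e+01  2.660e+01  8.680e+01  1.000e-01  6.680e+01 -1.322e+02]
yaw 97.94 tilt [-0.001  0.002 -1.   ]
spin rad -1.57
side 0.0 1201 [-0.084 -0.049] [0.088 0.131]
side 0.015 178 [-0.085  0.057] [0.085 0.127]
side 0.03 225 [-0.085 -0.016] [0.083 0.129]
side 0.045 211 [-0.055 -0.027] [0.055 0.088]
side 0.06 323 [-0.053 -0.031] [0.053 0.086]
side 0.075 269 [-0.049 -0.038] [0.052 0.037]
side 0.09 164 [-0.047 -0.044] [0.046 0.006]
side 0.105 86 [-0.033 -0.051] [ 0.038 -0.021]
```

View pics/side14.png

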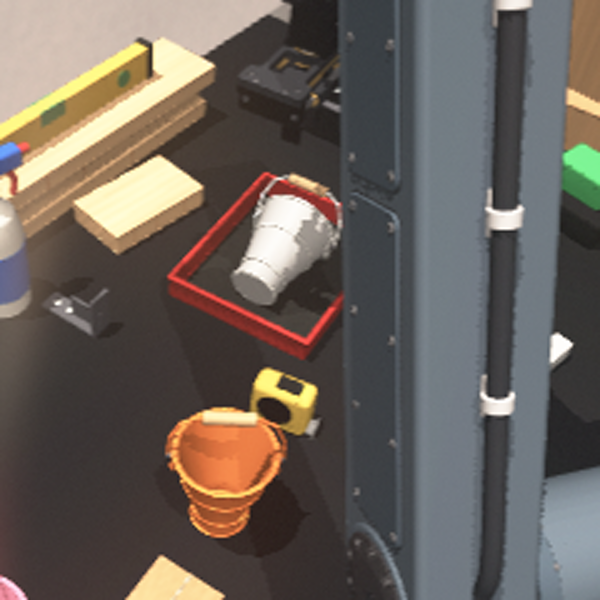

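The pail lies on its side inside the tray with its underside at tray y ≈ 0.09 and its bail raised at the mouth end, near (305,185) in the crop. I'll turn the jaws across the foot and measure its centre.

```bash
python3 -m crank '[{"offset":[0,0,0.01],"spin":0.1},{"offset":[0,0,0],"spin":0.147},{"offset":[0,0,0],"spin":0.147},{"offset":[0,0,0],"spin":0.147},{"offset":[0,0,0],"spin":0.147},{"offset":[0,0,0],"spin":0.147},{"offset":[0,0,0],"spin":0.147},{"offset":[0,0,0],"spin":0.147},{"offset":[0,0,0],"spin":0.147},{"offset":[0,0,0],"spin":0.147},{"offset":[0,0,0],"spin":0.147},{"offset":[0,0,0],"spin":0}]' 0.087
python3 - <<'E'
from h import *
for n in ['side','top']:
    c=bot.capture(n); T=totray(pts(c))
    cv2.imwrite(f'pics/{n}15.png',cv2.resize(c['pixels'][100:260,330:490],None,fx=3.5,fy=3.5,interpolation=cv2.INTER_CUBIC))
    m=(np.abs(T[...,0])<0.09)&(T[...,2]>0.012)&(T[...,2]<0.13)
    for lo in np.arange(-0.03,0.10,0.01):
        k=m&(T[...,1]>lo)&(T[...,1]<lo+0.01)
        if k.sum()>8:
            q=T[k]; top=q[q[:,2]>q[:,2].max()-0.006]
            print(n,round(lo,3),k.sum(),"x",np.round(np.percentile(q[:,0],[1,99]),3),"zmax",round(q[:,2].max(),3),"x at top",np.round(top[:,0].mean(),3))
    u=m&(np.abs(T[...,0])<0.03)&(T[...,1]>0.08)&(T[...,1]<0.11); q=T[u]; print('underside',len(q),np.round(q.mean(0),3),np.round(q.min(0),3),np.round(q.max(0),3))
dl(tw([0,0.08,0.1]),7.9)
E
```

```text
time_s: 21.5
position: [0.539, -0.2267, 0.4154]
tcp_rot: [[-0.002, -0.136, 0.991], [0.001, 0.991, 0.136], [-1.0, 0.001, -0.002]]
force: [0.4, 0.2, 0.2]
opening: 0.996
side -0.03 108 x [-0.058  0.06 ] zmax 0.108 x at top -0.0
side -0.02 117 x [-0.054  0.054] zmax 0.103 x at top 0.001
side -0.01 104 x [-0.046  0.052] zmax 0.098 x at top 0.001
side 0.0 88 x [-0.043  0.038] zmax 0.095 x at top 0.001
side 0.01 90 x [-0.041  0.041] zmax 0.092 x at top -0.003
side 0.02 79 x [-0.038  0.036] zmax 0.086 x at top 0.002
side 0.03 86 x [-0.036  0.032] zmax 0.084 x at top -0.001
side 0.04 76 x [-0.034  0.032] zmax 0.078 x at top -0.002
side 0.05 65 x [-0.032  0.029] zmax 0.074 x at top 0.001
side 0.06 61 x [-0.029  0.027] zmax 0.071 x at top 0.002
side 0.07 64 x [-0.029  0.03 ] zmax 0.067 x at top -0.002
side 0.08 146 x [-0.03   0.028] zmax 0.065 x at top -0.001
underside 142 [-0.001  0.084  0.043] [-0.029  0.08   0.015] [0.028 0.09  0.065]
top -0.01 10 x [0.004 0.019] zmax 0.099 x at top 0.011
top 0.02 9 x [0.029 0.086] zmax 0.071 x at top 0.032
top 0.03 22 x [0.019 0.04 ] zmax 0.074 x at top 0.023
top 0.04 34 x [0.007 0.055] zmax 0.078 x at top 0.013
top 0.05 49 x [-0.006  0.048] zmax 0.077 x at top 0.004
top 0.06 69 x [-0.019  0.03 ] zmax 0.074 x at top 0.003
top 0.07 82 x [-0.028  0.032] zmax 0.068 x at top 0.0
top 0.08 56 x [-0.045  0.028] zmax 0.067 x at top 0.002
underside 55 [0.    0.084 0.058] [-0.029  0.08   0.014] [0.029 0.09  0.067]
t 21.6 grasp pt [ 0.5387 -0.2264  0.2517] need tool xyz [0.1518 0.0624 0.0002] F [-0.23  0.8   0.1 ] op 86.9 j [-33.7  26.4  87.3  -0.   66.4 -41.7]
yaw 8.0 tilt [-0.001  0.001 -1.   ]
spin rad 0.0018
```

View pics/side15.png

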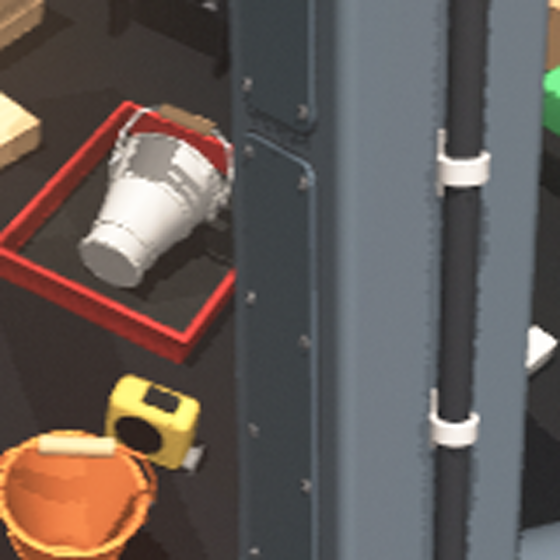

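View pics/top15.png

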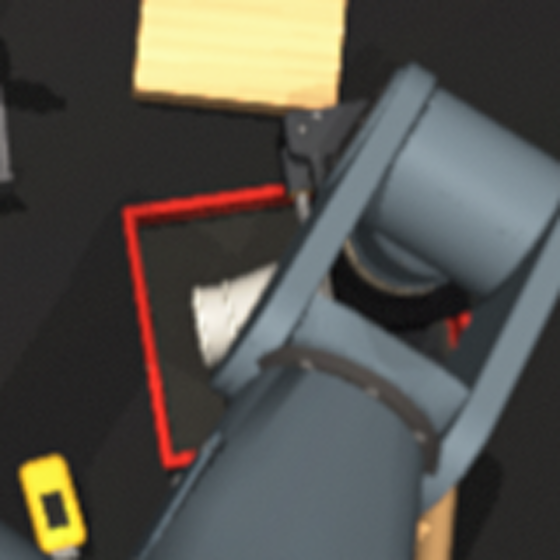

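Foot measurements: axis at tray x ≈ 0, underside at tray y ≈ 0.085, band centre at z ≈ 0.036. I'll move over the band and descend.

```bash
python3 -m crank '[{"offset":[0,0.014,0],"spin":0},{"offset":[0.01,0.021,0],"spin":0},{"offset":[0.02,0.021,0],"spin":0},{"offset":[0.03,0,0],"spin":0},{"offset":[0.03,0,0],"spin":0},{"offset":[0.03,0,0],"spin":0},{"offset":[0.02,0,0],"spin":0},{"offset":[0.01,0,0],"spin":0},{"offset":[0,0,0],"spin":0}]' 0.087
python3 -c "
from h import *
dl(tw([0,0.074,0.038]),7.9)
c=bot.capture('side'); cv2.imwrite('pics/side16.png',cv2.resize(c['pixels'][100:260,330:490],None,fx=3.5,fy=3.5,interpolation=cv2.INTER_CUBIC))
"
```

```text
time_s: 22.5
position: [0.5309, -0.1699, 0.2656]
tcp_rot: [[-0.003, -0.138, 0.99], [0.002, 0.99, 0.138], [-1.0, 0.002, -0.002]]
force: [-0.4, -0.5, -0.6]
opening: 1.002
t 22.5 grasp pt [ 0.5305 -0.1696  0.1016] need tool xyz [ 0.0636 -0.0009  0.0004] F [-0.4  -0.46 -0.56] op 87.2 j [-29.2  36.6  98.4   0.   45.2 -37.2]
yaw 7.91 tilt [-0.003  0.002 -1.   ]
spin rad 0.0002
```

View pics/side16.png

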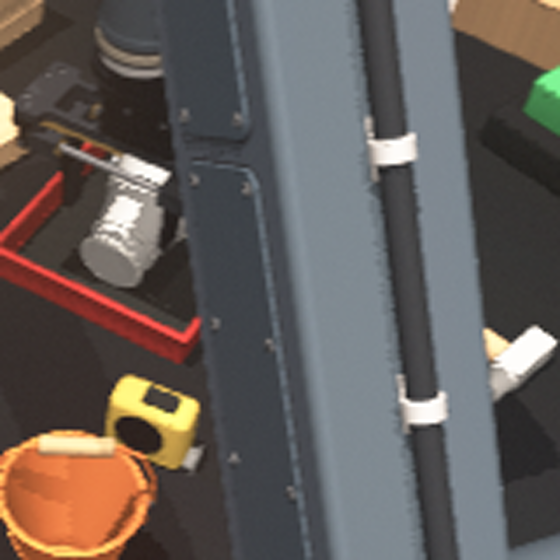

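```bash
python3 -m crank '[{"offset":[0.01,0,0],"spin":0},{"offset":[0.015,0,0],"spin":0},{"offset":[0.015,0,0],"spin":0},{"offset":[0.01,-0.001,0],"spin":0},{"offset":[0.008,0,0],"spin":0},{"offset":[0.004,0,0],"spin":0},{"offset":[0,0,0],"spin":0}]' 0.087
python3 -m crank '[{"offset":[0,0,0],"spin":0},{"offset":[0,0,0],"spin":0},{"offset":[0,0,0],"spin":0},{"offset":[0,0,0],"spin":0},{"offset":[0,0,0],"spin":0}]' 0.0
python3 -c "
from h import *
dl(tw([0,0.074,0.038]),7.9)
c=bot.capture('side'); cv2.imwrite('pics/side17.png',cv2.resize(c['pixels'][100:260,330:490],None,fx=3.5,fy=3.5,interpolation=cv2.INTER_CUBIC))
"
```

```text
time_s: 23.25
position: [0.5315, -0.1716, 0.2045]
tcp_rot: [[-0.0, -0.137, 0.991], [0.0, 0.991, 0.137], [-1.0, 0.0, -0.0]]
force: [-0.6, 0.6, -0.2]
opening: 1.006
time_s: 23.75
position: [0.5315, -0.1716, 0.205]
tcp_rot: [[0.0, -0.137, 0.991], [-0.0, 0.991, 0.137], [-1.0, -0.0, 0.0]]
force: [-0.2, -0.2, 1.4]
opening: 0.677
t 23.75 grasp pt [ 0.5316 -0.1717  0.041 ] need tool xyz [ 0.003   0.0013 -0.0006] F [-0.16 -0.24  1.43] op 58.9 j [-29.4  42.5  99.7  -0.   37.8 -37.2]
yaw 7.88 tilt [ 0. -0. -1.]
spin rad -0.0004
```

View pics/side17.png

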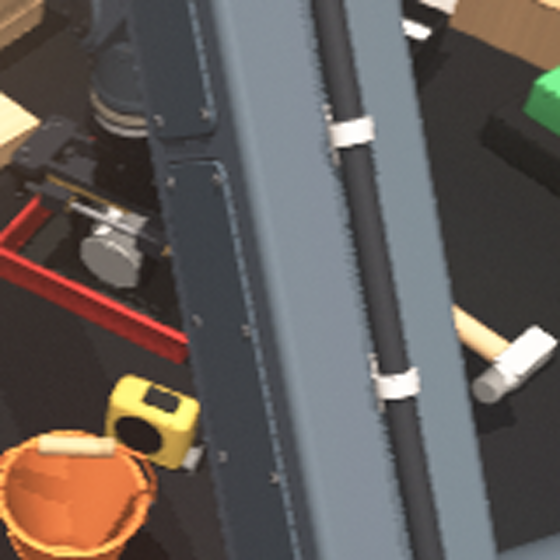

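The foot is gripped at a 59 mm opening. I'll lift and see whether the mouth droops.

```bash
python3 -m crank '[{"offset":[-0.003,0,0],"spin":0},{"offset":[-0.005,0,0],"spin":0},{"offset":[-0.006,0,0],"spin":0},{"offset":[-0.006,0,0],"spin":0},{"offset":[-0.006,0,0],"spin":0},{"offset":[-0.006,0,0],"spin":0},{"offset":[-0.003,0,0],"spin":0},{"offset":[0,0,0],"spin":0}]'
python3 -c "
from h import *
dl(tw([0,0.074,0.038]),7.9)
c=slices('side','18',0.0,0.12,cy=0.04,crop=(100,300,300,500))
"
```

```text
time_s: 24.6
position: [0.5316, -0.1716, 0.2404]
tcp_rot: [[0.001, -0.137, 0.991], [-0.0, 0.991, 0.137], [-1.0, -0.001, 0.001]]
force: [-0.3, 1.5, -3.5]
opening: 0.673
t 24.6 grasp pt [ 0.5318 -0.1717  0.0764] need tool xyz [ 0.0384  0.0014 -0.0008] F [-0.28  1.52 -3.49] op 58.6 j [-29.4  39.   99.    0.   41.9 -37.2]
yaw 7.85 tilt [ 0.001 -0.    -1.   ]
spin rad -0.0008
side 0.0 920 [-0.082 -0.003] [0.087 0.136]
side 0.015 129 [-0.085  0.122] [0.086 0.127]
side 0.03 141 [-0.088  0.073] [0.084 0.13 ]
side 0.045 68 [-0.036  0.033] [0.031 0.088]
side 0.06 95 [-0.038  0.054] [0.036 0.087]
side 0.075 120 [-0.038  0.035] [0.038 0.085]
side 0.09 119 [-0.041  0.038] [0.042 0.086]
side 0.105 16 [0.029 0.062] [0.043 0.086]
```

View pics/side18.png

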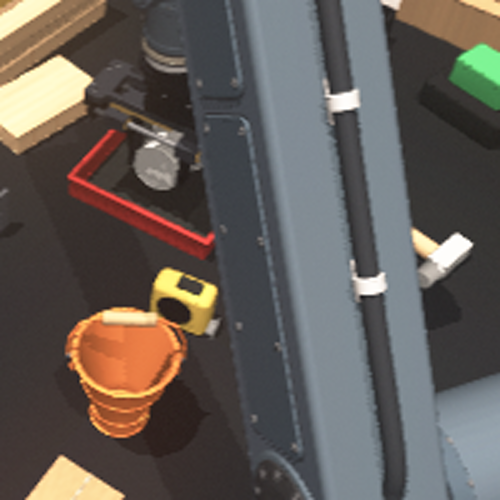

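```bash
cat >> h.py <<'E'
def under(tag,ymin=0.05,ymax=0.12,crop=(100,300,300,500)):
    s=st(); R=np.array(s["tcp_rot"]); g=totray(np.array(s["position"])+R[:,0]*0.164)
    c=bot.capture('side'); T=totray(pts(c)); cv2.imwrite(f'pics/side{tag}.png',cv2.resize(c['pixels'][crop[0]:crop[1],crop[2]:crop[3]],None,fx=3,fy=3,interpolation=cv2.INTER_CUBIC))
    m=(np.abs(T[...,0]-g[0])<0.024)&(T[...,1]>g[1]-0.02)&(T[...,1]<g[1]+0.06)&(np.abs(T[...,2]-g[2])<0.04)
    q=T[m]; 
    best=None; rng=np.random.default_rng(0)
    for _ in range(300):
        p=q[rng.choice(len(q),3,replace=False)]; nv=np.cross(p[1]-p[0],p[2]-p[0]); l=np.linalg.norm(nv)
        if l<1e-5: continue
        nv/=l
        if abs(nv[0])>0.15: continue
        k=np.abs((q-p[0])@nv)<0.002
        if best is None or k.sum()>best.sum(): best=k
    p=q[best]; ce=p.mean(0); nv=np.linalg.svd(p-ce)[2][2]; nv*=np.sign(nv[1]+nv[2]*1.0)
    print("grasp tray",np.round(g,3),"n",len(q),best.sum(),"centre",np.round(ce,3),"normal",np.round(nv,3),"mouth below level deg",np.round(np.degrees(np.arctan2(nv[2],nv[1])),1),"F",np.round(s["force"],1),"t",s["time_s"])
    return c
E
python3 -m crank '[{"offset":[-0.005,0,0],"spin":0},{"offset":[-0.006,0,0],"spin":0},{"offset":[-0.006,0,0],"spin":0},{"offset":[-0.006,0,0],"spin":0},{"offset":[-0.005,0,0],"spin":0},{"offset":[0,0,0],"spin":0}]'
python3 -c "
from h import *
under('19')
"
```

```text
time_s: 25.25
position: [0.5317, -0.1717, 0.2687]
tcp_rot: [[0.002, -0.137, 0.991], [-0.001, 0.991, 0.137], [-1.0, -0.001, 0.001]]
force: [-0.2, 0.5, -5.7]
opening: 0.675
grasp tray [0.001 0.072 0.105] n 269 179 centre [0.001 0.082 0.098] normal [-0.031  0.924  0.382] mouth below level deg 22.5 F [-0.2  0.5 -5.7] t 25.25
```

View pics/side19.png

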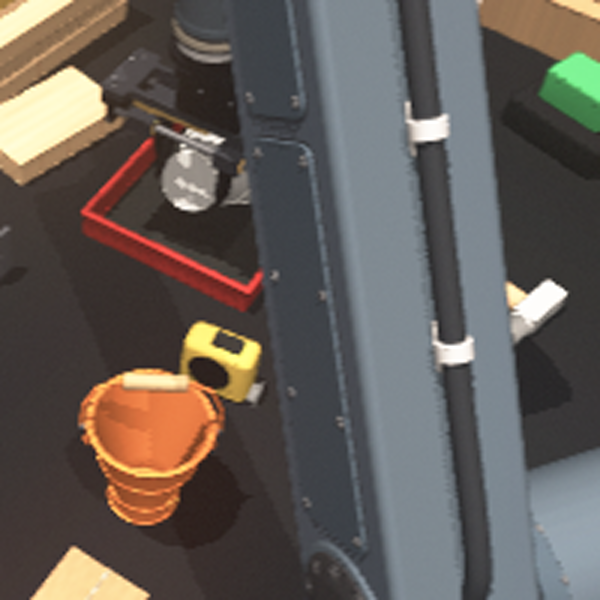

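The mouth is 22° below level and the pads pivot freely. I'll keep raising the foot while drifting toward the middle of the tray.

```bash
python3 -m crank '[{"offset":[-0.005,0,0],"spin":0},{"offset":[-0.006,-0.002,0],"spin":0},{"offset":[-0.006,-0.004,0],"spin":0},{"offset":[-0.006,-0.004,0],"spin":0},{"offset":[-0.006,-0.004,0],"spin":0},{"offset":[-0.005,-0.002,0],"spin":0},{"offset":[0,0,0],"spin":0},{"offset":[0,0,0],"spin":0}]'
python3 -c "
from h import *
under('20')
"
```

```text
time_s: 26.1
position: [0.5336, -0.1875, 0.302]
tcp_rot: [[0.0, -0.136, 0.991], [-0.0, 0.991, 0.136], [-1.0, -0.0, 0.0]]
force: [-0.7, -0.8, -4.0]
opening: 0.674
grasp tray [0.    0.057 0.138] n 284 191 centre [0.001 0.067 0.131] normal [0.018 0.841 0.54 ] mouth below level deg 32.7 F [-0.7 -0.8 -4. ] t 26.1
```

View pics/side20.png

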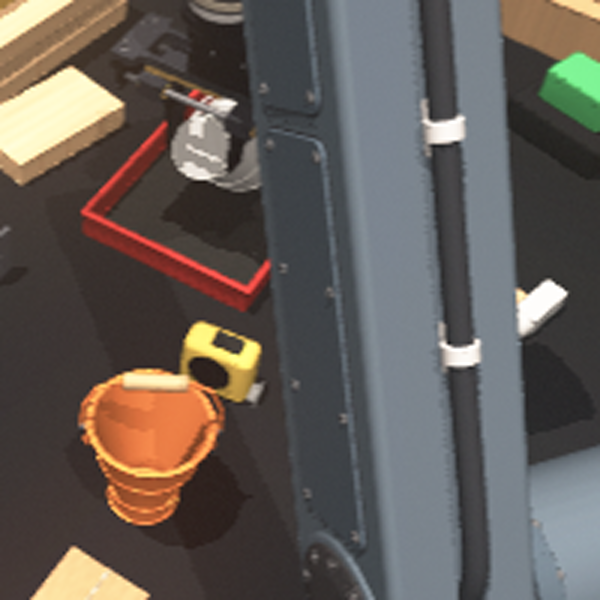

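```bash
python3 -m crank '[{"offset":[-0.01,0,0],"spin":0},{"offset":[-0.012,-0.005,0],"spin":0},{"offset":[0,-0.005,0],"spin":0},{"offset":[0.008,0,0],"spin":0},{"offset":[-0.012,0,0],"spin":0},{"offset":[0.008,0,0],"spin":0},{"offset":[-0.012,0,0],"spin":0},{"offset":[0.004,0,0],"spin":0},{"offset":[0,0,0],"spin":0},{"offset":[0,0,0],"spin":0}]'
python3 -c "
from h import *
under('21')
F=[]
for i in range(6): bot.capture('top'); F.append(st()['force'])
print(np.round(np.mean(F,0),2))
"
```

```text
time_s: 27.15
position: [0.5349, -0.1972, 0.3276]
tcp_rot: [[-0.0, -0.137, 0.991], [0.0, 0.991, 0.137], [-1.0, 0.0, -0.0]]
force: [-0.3, 0.1, -3.3]
opening: 0.676
grasp tray [0.    0.047 0.164] n 301 197 centre [-0.001  0.056  0.158] normal [0.001 0.669 0.743] mouth below level deg 48.0 F [-0.3  0.1 -3.3] t 27.15
[ 0.07  0.67 -2.92]
```

View pics/side21.png

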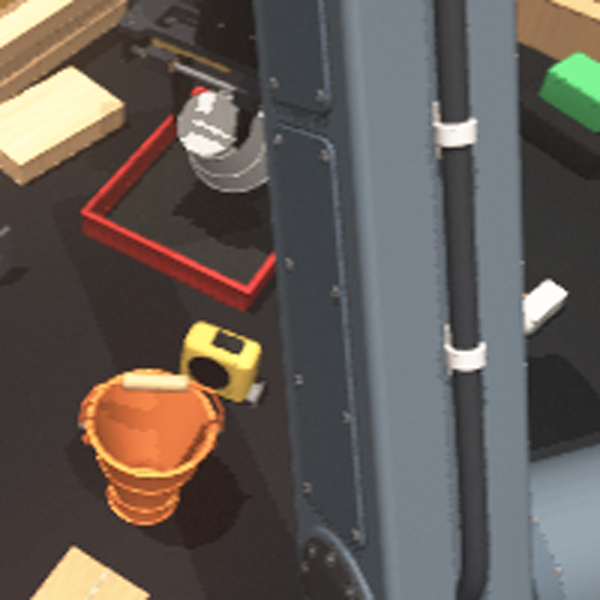

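The averaged lift is now 2.9 N (empty is about 2.65 N), with the mouth 48° down, so the bolts appear to be out. I'll shake a bit more over the tray while raising it, then look for the bolts.

```bash
python3 -m crank '[{"offset":[-0.012,0,0],"spin":0},{"offset":[-0.012,0,0],"spin":0},{"offset":[0.006,0,0],"spin":0},{"offset":[-0.012,0,0],"spin":0},{"offset":[0.006,0,0],"spin":0},{"offset":[-0.014,0,0],"spin":0},{"offset":[-0.01,0,0],"spin":0},{"offset":[0,0,0],"spin":0},{"offset":[0,0,0],"spin":0}]'
python3 -c "
from h import *
c=under('22')
t=bot.capture('top'); cv2.imwrite('pics/top22.png',cv2.resize(t['pixels'][130:250,340:500],None,fx=4.5,fy=4.5,interpolation=cv2.INTER_CUBIC))
"
```

```text
time_s: 28.4
position: [0.5351, -0.1974, 0.3759]
tcp_rot: [[0.001, -0.137, 0.991], [-0.0, 0.991, 0.137], [-1.0, -0.001, 0.001]]
force: [0.3, -0.4, -4.3]
opening: 0.68
grasp tray [0.001 0.047 0.212] n 328 215 centre [0.    0.056 0.206] normal [-0.034  0.652  0.758] mouth below level deg 49.3 F [ 0.3 -0.4 -4.3] t 28.4
```

View pics/side22.png

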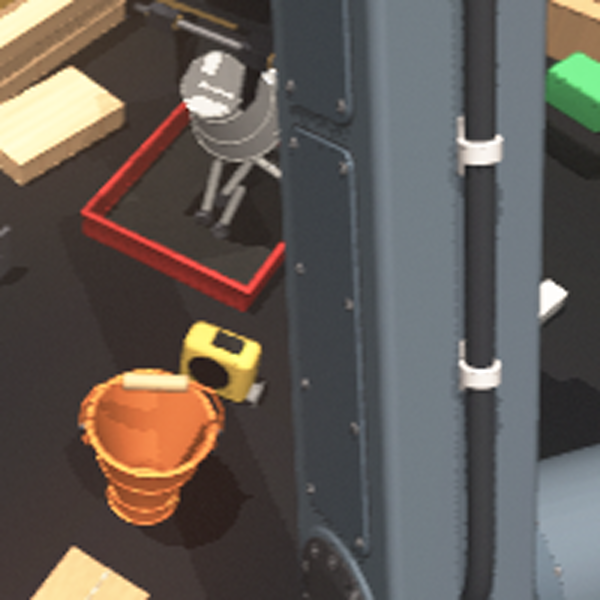

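View pics/top22.png

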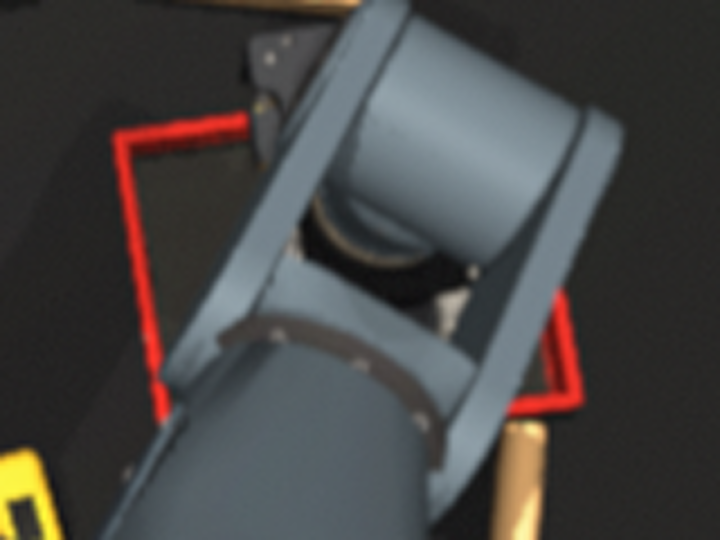

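Three bolts lie in the tray near (210,185), (232,205) and (255,165). The fourth isn't visible yet, so I'll raise higher to see past the pail.

```bash
python3 -m crank '[{"offset":[-0.01,0,0],"spin":0},{"offset":[-0.015,0,0],"spin":0},{"offset":[-0.02,0,0],"spin":0},{"offset":[-0.02,0,0],"spin":0},{"offset":[-0.015,0,0],"spin":0},{"offset":[-0.005,0,0],"spin":0},{"offset":[0,0,0],"spin":0}]'
python3 -c "
from h import *
c=bot.capture('side'); cv2.imwrite('pics/side23.png',cv2.resize(c['pixels'][100:240,320:480],None,fx=4.5,fy=4.5,interpolation=cv2.INTER_CUBIC))
F=[]
for i in range(6): bot.capture('top'); F.append(st()['force'])
print(np.round(np.mean(F,0),2), st()['time_s'])
"
```

```text
time_s: 29.2
position: [0.535, -0.1973, 0.4616]
tcp_rot: [[0.002, -0.137, 0.991], [-0.001, 0.991, 0.137], [-1.0, -0.001, 0.001]]
force: [-1.0, -0.7, -3.5]
opening: 0.675
[-0.18  0.19 -3.67] 29.55
```

View pics/side23.png

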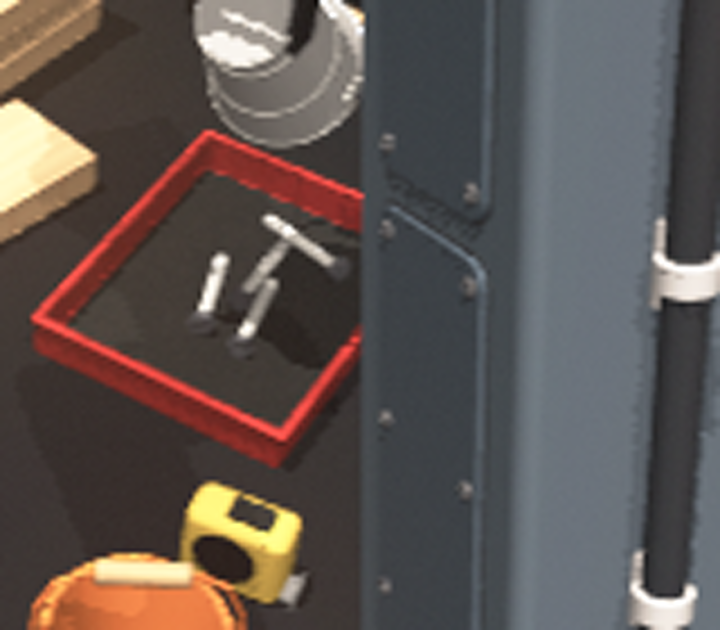

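All four bolts now show in the tray, at crop positions (213,285), (262,268), (258,312) and (305,240). I'll carry the empty pail to the clear bench to the left of the tray.

```bash
python3 -m crank '[{"offset":[0,0.006,0.002],"spin":0},{"offset":[0,0.012,0.003],"spin":0},{"offset":[0,0.018,0.005],"spin":0},{"offset":[0,0.02,0.006],"spin":0},{"offset":[0,0.02,0.006],"spin":0},{"offset":[0,0.02,0.006],"spin":0},{"offset":[0,0.02,0.006],"spin":0},{"offset":[0,0.02,0.006],"spin":0},{"offset":[0,0.02,0.005],"spin":0},{"offset":[0,0.016,0.003],"spin":0},{"offset":[0,0.01,0.002],"spin":0},{"offset":[0,0.006,0],"spin":0}]'
python3 -m crank '[{"offset":[0.006,0,0],"spin":0},{"offset":[0.012,0,0],"spin":0},{"offset":[0.018,0,0],"spin":0},{"offset":[0.02,0,0],"spin":0},{"offset":[0.02,0,0],"spin":0},{"offset":[0.02,0,0],"spin":0},{"offset":[0.02,0,0],"spin":0},{"offset":[0.018,0,0],"spin":0},{"offset":[0.012,0,0],"spin":0},{"offset":[0.007,0,0],"spin":0},{"offset":[0,0,0],"spin":0}]'
python3 -c "
from h import *
c=under('24',crop=(100,300,240,440))
"
```

```text
time_s: 30.75
position: [0.5588, -0.0031, 0.4608]
tcp_rot: [[0.0, -0.138, 0.99], [-0.0, 0.99, 0.138], [-1.0, -0.0, 0.0]]
force: [-0.1, -0.0, -3.5]
opening: 0.674
time_s: 31.85
position: [0.5587, -0.0047, 0.3067]
tcp_rot: [[-0.002, -0.136, 0.991], [0.0, 0.991, 0.136], [-1.0, 0.001, -0.002]]
force: [-0.4, -0.2, -2.5]
opening: 0.676
grasp tray [0.05  0.234 0.143] n 280 206 centre [0.051 0.246 0.135] normal [-0.023  0.667  0.745] mouth below level deg 48.2 F [-0.4 -0.2 -2.5] t 31.85
```

View pics/side24.png

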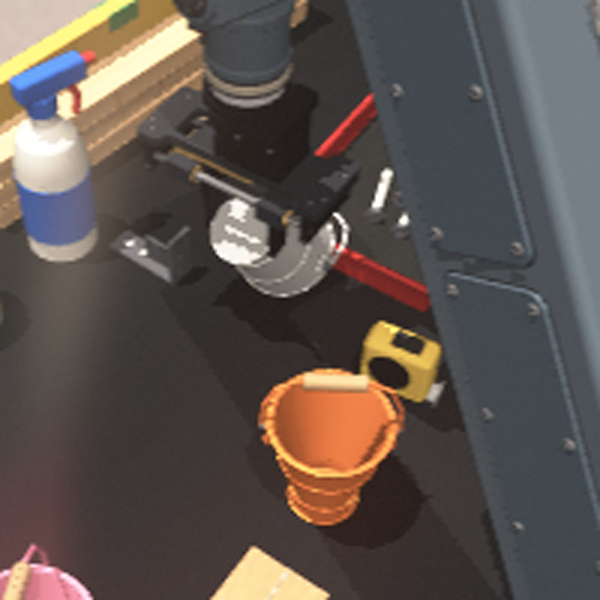

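```bash
python3 -m crank '[{"offset":[0,0.01,0],"spin":0},{"offset":[0,0.015,0],"spin":0},{"offset":[0.005,0.01,0],"spin":0},{"offset":[0.007,0.005,0],"spin":0},{"offset":[0.007,0,0],"spin":0},{"offset":[0.005,0,0],"spin":0},{"offset":[0.003,0,0],"spin":0},{"offset":[0,0,0],"spin":0}]'
python3 -c "
from h import *
c=under('25',crop=(100,300,240,440))
"
python3 -m crank '[{"offset":[0.002,0.004,0],"spin":0},{"offset":[0.002,0.006,0],"spin":0},{"offset":[0.003,0.007,0],"spin":0},{"offset":[0.003,0.006,0],"spin":0},{"offset":[0.004,0.006,0],"spin":0},{"offset":[0,0,0],"spin":0}]'
python3 -c "
from h import *
c=under('26',crop=(100,300,240,440))
"
```

```text
time_s: 32.7
position: [0.5543, 0.0376, 0.2863]
tcp_rot: [[0.006, -0.135, 0.991], [0.004, 0.991, 0.135], [-1.0, 0.003, 0.006]]
force: [-6.6, 10.2, 34.2]
opening: 0.674
grasp tray [0.053 0.277 0.122] n 280 210 centre [0.053 0.292 0.117] normal [0.048 0.679 0.732] mouth below level deg 47.2 F [-6.6 10.2 34.2] t 32.7
time_s: 33.35
position: [0.5491, 0.0672, 0.2697]
tcp_rot: [[0.001, -0.135, 0.991], [0.005, 0.991, 0.135], [-1.0, 0.005, 0.002]]
force: [-5.7, 13.1, 23.0]
opening: 0.675
grasp tray [0.051 0.308 0.106] n 271 210 centre [0.052 0.324 0.099] normal [0.007 0.881 0.473] mouth below level deg 28.2 F [-5.7 13.1 23. ] t 33.35
```

View pics/side26.png

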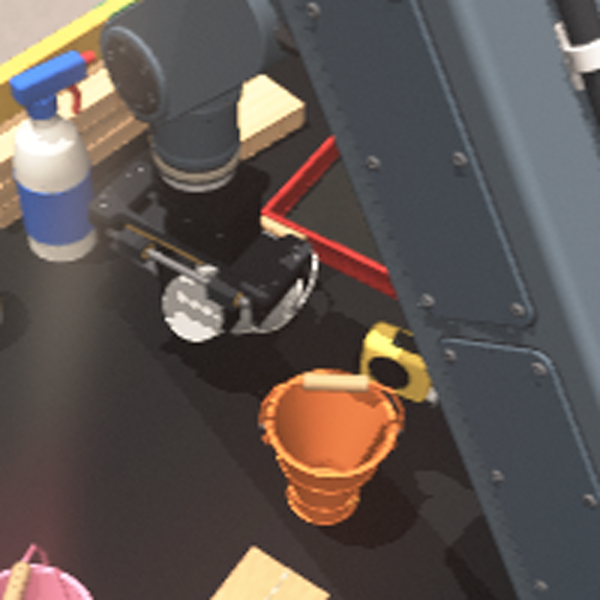

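The pail is rotating back toward its side (28° below level). I'll ease the push and continue the arc.

```bash
python3 -m crank '[{"offset":[0.001,0.006,0],"spin":0},{"offset":[0.003,0.006,0],"spin":0},{"offset":[0.004,0.005,0],"spin":0},{"offset":[0.004,0.005,0],"spin":0},{"offset":[0.005,0.005,0],"spin":0},{"offset":[0.005,0.004,0],"spin":0},{"offset":[0,0,0],"spin":0}]'
python3 -c "
from h import *
c=under('27',crop=(100,300,240,440))
"
```

```text
time_s: 34.1
position: [0.5452, 0.0956, 0.2441]
tcp_rot: [[-0.0, -0.137, 0.991], [0.001, 0.991, 0.137], [-1.0, 0.001, -0.0]]
force: [-0.9, 3.0, 4.0]
opening: 0.675
grasp tray [0.051 0.336 0.08 ] n 247 189 centre [0.05  0.352 0.072] normal [0.018 0.983 0.18 ] mouth below level deg 10.4 F [-0.9  3.   4. ] t 34.1
```

View pics/side27.png

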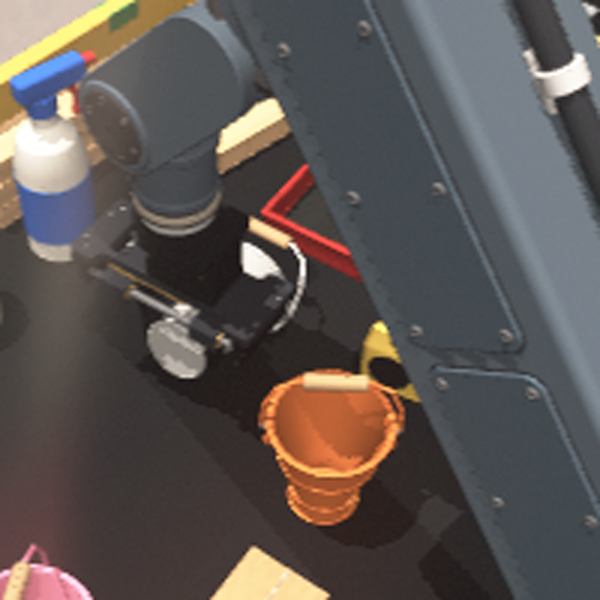

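```bash
python3 -m crank '[{"offset":[0.004,0.004,0],"spin":0},{"offset":[0.006,0.004,0],"spin":0},{"offset":[0.006,0.003,0],"spin":0},{"offset":[0.006,0.003,0],"spin":0},{"offset":[0.006,0.002,0],"spin":0},{"offset":[0.005,0.002,0],"spin":0},{"offset":[0,0,0],"spin":0}]'
python3 -c "
from h import *
c=under('28',crop=(100,300,240,440))
"
```

```text
time_s: 34.85
position: [0.5427, 0.113, 0.2109]
tcp_rot: [[-0.001, -0.137, 0.991], [0.0, 0.991, 0.137], [-1.0, 0.0, -0.001]]
force: [-0.0, 2.8, 0.1]
opening: 0.673
grasp tray [0.051 0.353 0.047] n 188 111 centre [0.05  0.37  0.037] normal [ 0.001  0.99  -0.142] mouth below level deg -8.2 F [-0.   2.8  0.1] t 34.85
```

View pics/side28.png

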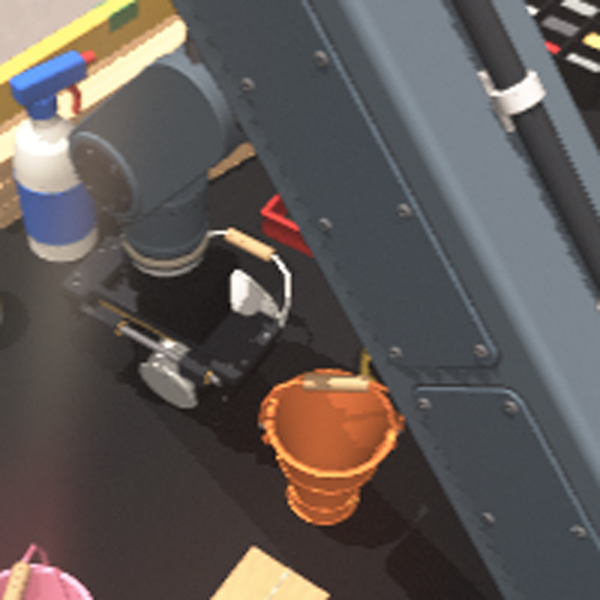

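It is nearly flat on its side (axis up 8°, resting value 10°). I'll lower the last few mm and release.

```bash
python3 -m crank '[{"offset":[0.002,0.001,0],"spin":0},{"offset":[0.002,0.001,0],"spin":0},{"offset":[0.001,0,0],"spin":0},{"offset":[0,0,0],"spin":0}]'
python3 -c "
from h import *
c=under('29',crop=(100,300,240,440))
"
python3 -m crank '[{"offset":[0,0,0],"spin":0},{"offset":[0,0,0],"spin":0},{"offset":[0,0,0],"spin":0},{"offset":[0,0,0],"spin":0}]' 0.087
python3 -c "
from h import *
c=under('30',crop=(100,300,240,440))
"
```

```text
time_s: 35.3
position: [0.5426, 0.1139, 0.2088]
tcp_rot: [[0.001, -0.137, 0.991], [-0.001, 0.991, 0.137], [-1.0, -0.001, 0.0]]
force: [-2.9, -2.0, 15.8]
opening: 0.674
grasp tray [0.051 0.354 0.045] n 189 109 centre [0.05  0.37  0.034] normal [-0.007  0.988 -0.154] mouth below level deg -8.8 F [-2.9 -2.  15.8] t 35.3
time_s: 35.75
position: [0.5425, 0.1145, 0.2064]
tcp_rot: [[-0.0, -0.136, 0.991], [-0.0, 0.991, 0.136], [-1.0, 0.0, -0.0]]
force: [0.4, -0.4, 0.3]
opening: 0.94
grasp tray [0.051 0.355 0.042] n 209 108 centre [0.05  0.37  0.034] normal [-0.     0.99  -0.143] mouth below level deg -8.2 F [ 0.4 -0.4  0.3] t 35.75
```

View pics/side30.png

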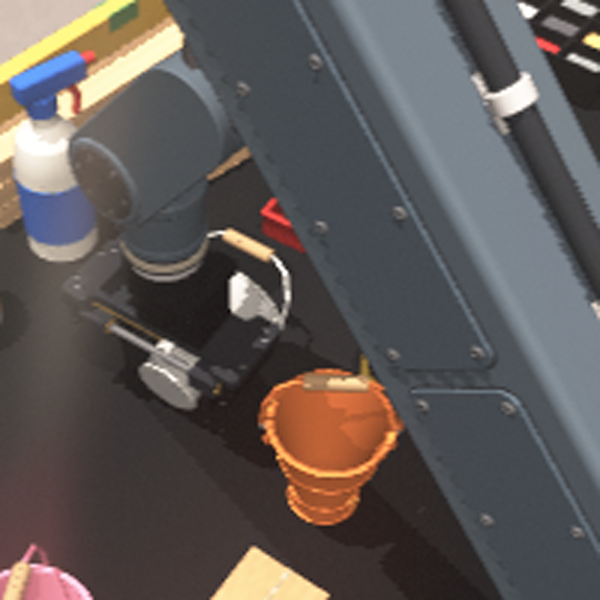

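```bash
python3 -m crank '[{"offset":[-0.006,0,0],"spin":0},{"offset":[-0.012,0,0],"spin":0},{"offset":[-0.015,0,0],"spin":0},{"offset":[-0.02,0,0],"spin":0},{"offset":[-0.03,0,0],"spin":0},{"offset":[-0.03,0,0],"spin":0},{"offset":[-0.03,0,0],"spin":0},{"offset":[-0.03,0.0,0],"spin":0},{"offset":[-0.03,0.03,0],"spin":0},{"offset":[0,0.04,0],"spin":0},{"offset":[0,0.04,0],"spin":0},{"offset":[0,0.03,0],"spin":0}]' 0.087
python3 - <<'E'
from h import *
from scipy.optimize import least_squares
dl(tw([0,0,0.2]))
for n in ['side','top']:
    c=bot.capture(n); W=pts(c); T=totray(W); cv2.imwrite(f'pics/{n}31.png',c['pixels'])
    for l in ["bolt0_mid","tape_measure","screw_box","hammer","oak_offcut","filler_tin","shelf_bracket","spray_bottle"]:
        for r in bot.regions_of(l,c)[:4]:
            if r["p"]<0.4: continue
            t=(T if 'bolt' in l else W)[r["region"]]; t=t[~np.isnan(t[:,0])]; 
            if len(t)>5: print(n,l,round(r["p"],2),np.round(np.median(t,0),3),np.round(t.min(0),3),np.round(t.max(0),3))
E
```

```text
time_s: 37.0
position: [0.5225, 0.2551, 0.4115]
tcp_rot: [[0.002, -0.137, 0.991], [0.001, 0.991, 0.137], [-1.0, 0.001, 0.002]]
force: [-0.0, -0.5, 0.5]
opening: 1.002
t 37.0 grasp pt [0.5228 0.2553 0.2475] need tool xyz [ 0.047  -0.4968 -0.0505] F [-0.03 -0.48  0.49] op 87.2 j [15.  26.4 88.1  0.  65.4  7.1]
yaw 7.89 tilt [ 0.002  0.001 -1.   ]
side tape_measure 0.6 [ 0.386 -0.032  0.052] [ 0.35  -0.069 -0.001] [ 0.422 -0.018  0.07 ]
side screw_box 0.65 [0.311 0.267 0.053] [ 0.275  0.181 -0.001] [0.361 0.316 0.059]
side oak_offcut 0.74 [ 0.748 -0.186  0.031] [ 0.357 -0.312 -0.004] [0.842 0.241 0.56 ]
side filler_tin 0.74 [0.742 0.223 0.059] [0.727 0.189 0.002] [0.793 0.236 0.107]
side shelf_bracket 0.7 [0.673 0.004 0.017] [ 0.436 -0.022 -0.004] [0.733 0.207 0.34 ]
side spray_bottle 0.58 [0.75  0.028 0.132] [ 0.743 -0.05   0.029] [0.839 0.038 0.152]
top bolt0_mid 0.54 [-0.02   0.01   0.015] [-0.034 -0.026  0.002] [-0.008  0.052  0.028]
top tape_measure 0.74 [0.546 0.05  0.07 ] [ 0.497 -0.021 -0.006] [0.622 0.14  0.118]
top tape_measure 0.65 [ 0.391 -0.044  0.062] [ 0.35  -0.069 -0.005] [ 0.431 -0.021  0.071]
top screw_box 0.78 [0.324 0.234 0.055] [0.285 0.198 0.01 ] [0.361 0.275 0.063]
top screw_box 0.6 [ 0.759 -0.199  0.034] [ 0.705 -0.294 -0.008] [ 0.831 -0.115  0.044]
top hammer 0.86 [ 0.289 -0.337  0.023] [ 0.181 -0.373 -0.007] [ 0.451 -0.276  0.034]
top oak_offcut 0.87 [ 0.758 -0.199  0.034] [ 0.705 -0.282 -0.002] [ 0.818 -0.117  0.044]
top filler_tin 0.96 [0.758 0.187 0.103] [0.728 0.151 0.003] [0.81  0.235 0.113]
top shelf_bracket 0.88 [0.688 0.003 0.005] [ 0.642 -0.017 -0.005] [0.735 0.022 0.069]
```

View pics/side31.png

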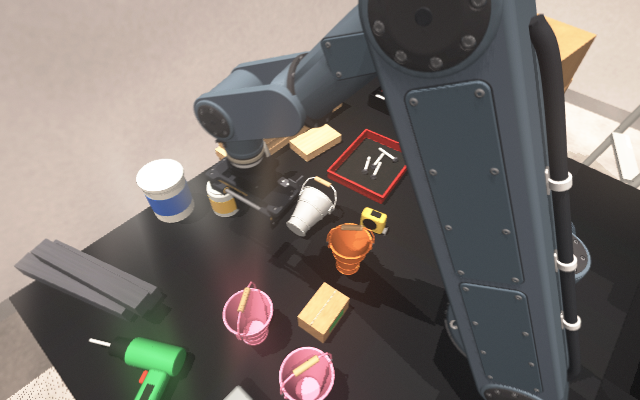

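View pics/top31.png

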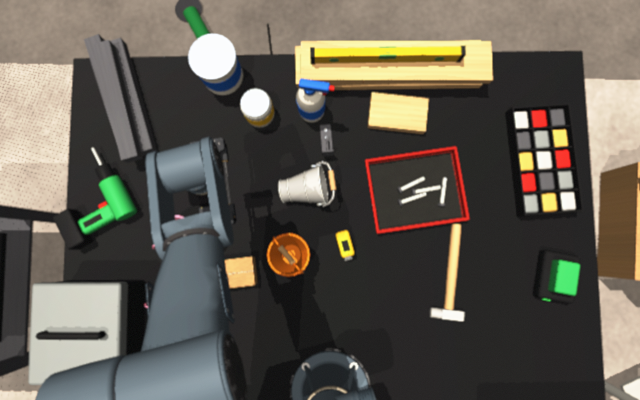

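The top view shows the pail on its side at about (307,187), clear of the tray. All four bolts are in the tray near (425,190), and the other things are where they were. I'll make one last stillness and position check, then hand in.

```bash
python3 -m crank '[{"offset":[0,0,0],"spin":0},{"offset":[0,0,0],"spin":0},{"offset":[0,0,0],"spin":0},{"offset":[0,0,0],"spin":0},{"offset":[0,0,0],"spin":0}]' | head -1
python3 - <<'E'
from h import *
old=cv2.imread('pics/top31.png'); c=bot.capture('top'); T=totray(pts(c))
d=np.abs(c['pixels'].astype(int)-old.astype(int)).max(-1)
print("pail diff",np.percentile(d[160:210,270:345],[50,99]),"tray diff",np.percentile(d[150:230,365:470],[50,99]))
g=cv2.cvtColor(c['pixels'],cv2.COLOR_BGR2GRAY)
m=(g>150)&(np.abs(T[...,0])<0.093)&(np.abs(T[...,1])<0.118); q=T[m]; print("bolt px",len(q),q.min(0).round(3),q.max(0).round(3))
m=(np.abs(T[...,0]-0.05)<0.07)&(T[...,1]>0.135)&(T[...,1]<0.42)&(T[...,2]>0.015)&(T[...,2]<0.15); q=T[m]; print("pail",q.min(0).round(3),q.max(0).round(3))
print(bot.hand_in())
E
```

```text
time_s: 38.4
pail diff [1. 6.] tray diff [1. 3.]
bolt px 429 [-0.046 -0.095 -0.002] [0.037 0.045 0.027]
pail [-0.009  0.222  0.016] [0.11  0.374 0.115]
the job is handed in; nothing more can be done
None
```

I emptied all four bolts into the red tray and set the empty pail down on its side on the bench, then handed the job in at about 38 s of the 72 s allowed. The hand-in returned no verdict.

- **Lift:** I gripped the pail by its bail and it hung upright, well clear of the bench, on the way to the tray.
- **Tip:** I let it down over the tray's left rim until it lay inside the tray. I then regripped it by the foot and raised the foot until the mouth was about 48° below level, which slid the bolts out.
- **Set down:** I laid the pail on its side to the left of the tray, lowering it in the grip rather than dropping it.

**Last checks:**
- **Bolts:** four are visible in the tray, all well inside the walls and no more than about 27 mm up.
- **Pail:** its nearest point is about 95 mm beyond the tray wall. Its underside measured an 8° tilt; the stated resting angle is about 10°. Two pictures more than half a second apart showed no motion of pail or bolts.
- **Other things:** the tape measure, oak offcut, filler tin and shelf bracket measured within a few millimetres of where they started. The hammer, screw box and spray bottle were partly hidden in some views, so their centre readings do not compare exactly, but nothing in the pictures looks displaced.
- **Readings that disagreed:** the pail's weight after tipping read between 2.9 and 3.7 N, when empty should be about 2.65 N. I relied on the picture of all four bolts instead. Pressing the pail's edge on the bench while setting it down gave brief wrist forces of up to about 36 N.

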